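# Stand the fallen bottle on the balance

### The job

The screw-cap bottle has toppled over and lies half under the low bench riser, with only its cap end sticking out. Draw it out and stand it upright in the middle of the balance's round pan so that it can be weighed, then let go of it. Set it down gently: feel for the pan, whose height is different each time, do not drop the bottle on it or press the pan down hard, and leave the other things where they are.

Things in the scene. Friction and masses are not known exactly. Their poses are not given: they have to be found in the camera images.
- bottle_mid (a point): The toppled screw-cap lab bottle, the only thing lying under the riser: clear glass, 105 mm tall, 110 to 230 g. This point is on its axis half-way up (52.5 mm from base and cap top). Its z axis runs from base to cap: upright means z points up. Round body 56 mm diameter from the base to 66 mm up. At the start its axis is 28 mm above the worktop and it can roll.
- bottle_cap (a point): Centre of the same bottle's cap end, a plain cylinder of 35 mm diameter from 67 to 105 mm above the base; this point is on the axis, 86 mm from the base. At the start it points roughly to the robot and only 25 to 42 mm of it stick out in front of the riser's edge. Axes as for the bottle.
- riser_front (a point): Middle of the lower front edge of the riser, a fixed low white shelf 280 mm wide, 200 deep, board 14 thick, underside 87 above the worktop, on two side legs. x points away from the robot, in under the board; z up. The board bars a gripper that comes straight down on the bottle: come in with the hand leaning back to the robot some 45 degrees.
- pan_axis (a point): Point on the worktop straight below the centre of the balance's round flat steel pan (110 mm diameter). The white balance, 160 x 200 mm, rides on a pedestal fixed to the worktop. Its height differs each time and is not given: the unloaded pan's top is 99 to 129 mm above this point, so look or feel for it. -x: front, z up. A wall is about 0.45 m right of the robot (y).
- pan (a joint): How far the pan is pressed down against its weighing spring, in m: 0 unloaded, about 2 N per mm, stop at 6 mm. The bottle's weight alone presses it about 0.5 to 1.2 mm; over 3.5 mm (about 7 N) is an overload, which a firm push or a bottle dropped from 10 to 20 mm can cause.
- notebook_mid (a point): Centre of the lab notebook lying flat, 210 x 152 x 16 mm. A bystander.
- petri_mid (a point): Centre of the petri dish lying flat, 89 mm diameter, 15 mm high. A bystander.
- marker_mid (a point): Centre of the marker pen lying on the worktop, 140 mm long, 13 mm thick. A bystander.
- upright_bottle_mid (a point): Centre of a like bottle that stands upright on top of the riser, 56 mm diameter, 105 mm tall. A bystander.
- vial_mid (a point): Centre of the small glass vial standing on top of the riser, 23 mm diameter, 44 mm tall. A bystander.
- tape_mid (a point): Centre of the roll of tape lying on top of the riser, 96 mm diameter, 19 mm high. A bystander.
Things that resemble listed ones, but are neither listed nor needed, are in the scene too. Leave any red look-alike of the part that bears bottle_mid alone.

How it is judged (in metres and radians):
At the end, for the whole second after the job is handed in: The bottle stands upright (within about 4.5 degrees, cap up) on the balance pan, its axis within 25 mm of the pan's centre, at rest, bearing on the pan and touched by nothing else (angle between bottle_mid's own z axis and vertical below 0.08 rad and horizontal distance between bottle_mid and pan_axis below 0.025 m and value of joint pan above 0.0003 m and linear speed of bottle below 0.02 m/s and contact force between bottle and the arm below 0.05 N and contact force between bottle and the fingers below 0.05 N).
It fails at once if the balance pan is pressed down more than 3.5 mm (about 7 N: pushed hard, or the bottle dropped on it) (value of joint pan above 0.0035 m).
It fails at once if one of the bystanders (notebook, petri dish, marker pen, standing bottle, vial, roll of tape) is moved more than 25 mm (distance of any of notebook_mid, petri_mid, marker_mid, upright_bottle_mid, vial_mid, tape_mid from where it was at the start of the episode above 0.025 m).
It also fails if it takes over 54 s, if anything falls off the work surface, if the arm or the gripper's body presses on something with over 40 N, if the wrist force passes 120 N, or if a joint passes its speed limit or range.

### The arm

A 6-joint arm with a two-finger parallel gripper is mounted at the origin on a cart in front of the work surface, level with it; the furniture and walls round the work are solid. World frame = base frame: x ahead of the robot, y to its left, z up, the work surface at z = 0. Lengths are in mm, angles in rad, forces in N, time in s.
With the tool pointing down it reaches from about 275 to 1000 mm from the base axis. Payload 8.4 kg.
Tool frame: the origin (TCP) lies midway between the tips of the shut fingers; the grasp point (between the pads) lies 19 mm behind it; y points along the fingers, z is the direction in which the jaws open and shut, and the axes are right-handed (so a half turn about y gives the same grasp; the last joint's range is limited). The gripper opens to 85 mm and grips with 20 to 120 N. Pads are 22 mm wide; open, the fingers measure 114 mm over their backs; the gripper's body (76 mm by 85 mm) begins 54 mm behind the grasp point. The pads swing forward as they close: fully open they stand 13 mm farther back than shut.
Start: joints at [1.147, 0.353, 1.633, -0, 1.155, -0.002], TCP at [255.876, 570.224, 231.281] pointing down, gripper open.
Joint ranges: [-2.63, 2.63], [-0.92, 2.1], [0.06, 2.66], [-1.3, 4.44], [0, 2.69], [-3.02, 3.02]. Speed limits (rad/s): [2.22, 2.22, 2.79, 3.14, 3.14, 3.14].

### API

Orientations are given as [roll, pitch, yaw] about the fixed x, y, z axes, in that order (R = Rz(yaw) Ry(pitch) Rx(roll)).
In Python, from rig import r, imaging gives the robot as it stands. The module is installed in compiled form; this text tells all that it offers.
- The arm moves only by the tool send_rows, never from a script. Its argument "series" is a list of rows, each a list of 6 numbers: the shift along the tool's x, y, z in m, then the turn, a rotation vector about the tool's x, y, z in degrees. In form: [[dx, dy, dz, ax, ay, az], ...]. A call has 1 to 8 rows; each row shifts and turns the commanded pose from where the row before left it, along the tool's axes as they then stand; what a row does not reach is not made up. A row lasts 1/10 s, in which the tool goes at most 50 mm and 8.59 degrees, less where a joint would pass 70% of its speed; a pose out of reach is approached as far as the arm can. A call is refused whole if a number of a shift passes 0.05 or a number of a turn 8.59, either way. A call with a gripper value outside its range is refused whole. "gripper" is the opening, from 0 (shut) to 1 (fully open), set as the call begins (left out, the last holds). The fingers move at their own pace and stop on an object; "squeeze" is the grip in N (left out, the last holds). Time passes only in rows, so rows that do not move let the fingers close. It gives the time, the measured TCP pose, the force and the opening at its end, in the units of the state.
- r.sense(): the state, without advancing time (a new reading comes with each control period).
- imaging.grab_frame(name): name is "side" or "top" or "wrist"; returns a dict with "frame" (400x640x3 uint8, red, green, blue), "depth" (400x640 float32, mm along the optical axis (not along the pixel's ray), 0 where there is no reading), "intrinsics" (3x3 intrinsics, pixels), "origin" and "rotation" of the camera in the world. Camera axes: x right, y down, z forward; pixel columns grow to the right and rows downward; lengths in mm; the calibration is good to about 2 mm. A picture is of the moment at which its call begins.
- r.sign_off(): hands the job in, once; it reports no verdict.
The state is a dict: "clock": time; "qpos": joint angles; "qvel": joint speeds; "joint_efforts": joint torques, N m; "eef_pos": TCP position; "tcp_rot": TCP orientation; "contact_force": force on the tool from outside, world axes, zero at the start; "wrist_torque": the same for the moment, N m; "opening": opening from 0.0 (shut) to 1.0 (fully open).
Only numpy, scipy, OpenCV 4.12 (cv2) and the standard library are available. Lean on these libraries where they do the work, as an engineer would, in place of code of your own. Each camera call takes 0.05 s, during which the arm holds its last target.

## Working session

There is one attempt and no reset: what is moved stays moved. The work goes in short steps, Python scripts to look and compute and a tool call to move; the robot and the scene stay as the last step left them, time stands still between calls to the robot, and variables do not carry over. Pictures are saved under pics/ and viewed, and the job is handed in when it is done.

Besides the shell and the picture viewer there is one more tool, called after "Call:" as name(argument=value, ...), one argument or row to a line, values as JSON. send_rows: Moves the arm, as the interface text tells. Its arguments: {"type":"object","properties":{"series":{"type":"array","items":{"type":"array","items":{"type":"number"}}},"gripper":{"type":"number"},"squeeze":{"type":"number"}},"required":["series"]}

```bash
mkdir -p pics; ls
cat > h.py <<'E'
import numpy as np, cv2, pickle
from rig import r, imaging
def snap(n,tag):
    f=imaging.grab_frame(n); cv2.imwrite(f'pics/{tag}.png',f['frame'][:,:,::-1]); pickle.dump(f,open(f'pics/{tag}.pkl','wb')); return f
def pts(f):
    K=np.array(f['intrinsics']);d=f['depth'];v,u=np.mgrid[:400,:640]
    P=np.stack([(u-K[0,2])/K[0,0]*d,(v-K[1,2])/K[1,1]*d,d],-1)
    return P@np.array(f['rotation']).T+np.array(f['origin'])
def load(tag): return pickle.load(open(f'pics/{tag}.pkl','rb'))
E
python3 - <<'E'
from h import *
for n in ['side','top','wrist']:
    f=snap(n,n+'0'); print(n,f['origin'],np.round(f['rotation'],3).tolist(),f['intrinsics'].tolist() if hasattr(f['intrinsics'],'tolist') else f['intrinsics'])
print(r.sense())
E
```

```text
pics
side [ 367.06413444 1027.68045157  713.51196249] [-2.11, -0.001, -2.952] [[462.3036687648804, 0.0, 311.3752530134589], [0.0, 462.3036687648804, 197.05211478517043], [0.0, 0.0, 1.0]]
top [ 465.65464977   60.54468277 1200.63243865] [-3.068, 0.003, -1.584] [[372.0529923227256, 0.0, 316.5153596694416], [0.0, 372.0529923227256, 198.8311198811422], [0.0, 0.0, 1.0]]
wrist [184.46002986 602.29750887 372.45084126] [2.832, 0.002, 1.15] [[333.36958832847404, 0.0, 322.66387318093365], [0.0, 333.36958832847404, 203.06070234118954], [0.0, 0.0, 1.0]]
{'clock': 0.15, 'qpos': array([ 1.14657539e+00,  3.53493668e-01,  1.63399533e+00,  1.15780090e-05,
        1.15516180e+00, -2.42425988e-03]), 'qvel': array([-2.83159618e-04, -1.70540722e-03, -1.83481252e-03, -1.76192361e-03,
        9.46365734e-05,  3.24923409e-04]), 'joint_efforts': array([ 9.05652087e-05, -6.05631280e+01, -3.42335808e+01, -1.66048258e-04,
        6.21498126e-03,  3.98519489e-06]), 'eef_pos': array([255.7332076 , 569.87937487, 230.71753995]), 'tcp_rot': array([-1.57185444e+00,  1.31524901e-05, -4.21801367e-01]), 'contact_force': array([0.09998719, 0.09454838, 0.10878981]), 'wrist_torque': array([ 0.01717919,  0.00248015, -0.01547666]), 'opening': 1.0000466056975015}
```

Create h.py:
```python
import numpy as np, cv2, pickle
from scipy.spatial.transform import Rotation as Ro
from rig import r, imaging
def snap(n,tag):
    f=imaging.grab_frame(n); cv2.imwrite(f'pics/{tag}.png',f['frame'][:,:,::-1]); pickle.dump(f,open(f'pics/{tag}.pkl','wb')); return f
def RM(f): return Ro.from_euler('xyz',f['rotation']).as_matrix()
def pts(f):
    K=np.array(f['intrinsics']);d=f['depth'];v,u=np.mgrid[:400,:640]
    P=np.stack([(u-K[0,2])/K[0,0]*d,(v-K[1,2])/K[1,1]*d,d],-1)
    return P@RM(f).T+np.array(f['origin'])
def ray(f,u,v,z):
    K=np.array(f['intrinsics']); d=RM(f)@np.array([(u-K[0,2])/K[0,0],(v-K[1,2])/K[1,1],1]); o=np.array(f['origin'])
    return o+d*(z-o[2])/d[2]
def proj(f,p):
    c=RM(f).T@(np.array(p)-f['origin']); q=np.array(f['intrinsics'])@c; return q[:2]/q[2]
def load(tag): return pickle.load(open(f'pics/{tag}.pkl','rb'))
```

```text
(no output)
```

View pics/top0.png

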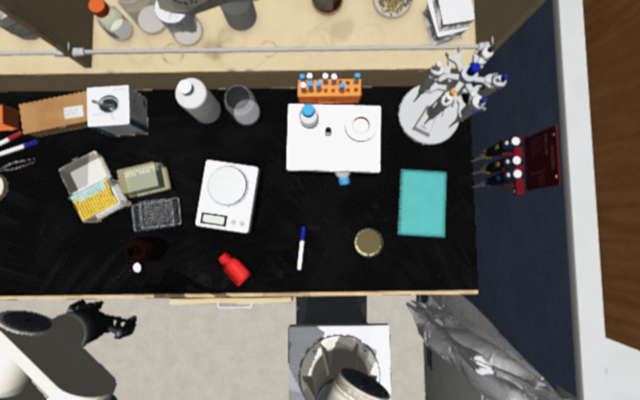

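View pics/side0.png

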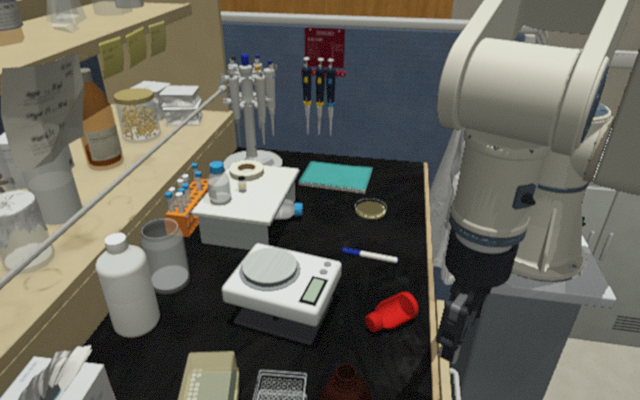

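View pics/wrist0.png

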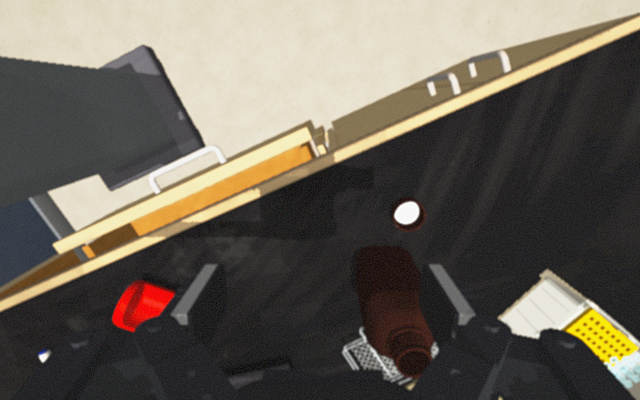

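Run:
```python
from h import *
for t in ['top0','side0']:
    f=load(t); P=pts(f); I=cv2.cvtColor(f['frame'],cv2.COLOR_RGB2HSV)
    m=cv2.inRange(I,(95,90,60),(125,255,255))
    n,l,s,c=cv2.connectedComponentsWithStats(m)
    for i in range(1,n):
        if s[i,4]>12: print(t,s[i],c[i].round(1),np.median(P[l==i],axis=0).round(0), P[l==i].min(0).round(), P[l==i].max(0).round())
f=load('top0');P=pts(f)
print('riser edge column', [(v,P[v,345].round(0).tolist()) for v in range(166,190,1)])
print('riser', [(v,P[v,320].round(0).tolist()) for v in range(168,177)],[(v,P[v,370].round(0).tolist()) for v in range(168,177)])
print('pan',P[186,228].round(1),P[175,228].round(1), P[192,222].round(1))
f=load('side0');P=pts(f)
print('side pan',P[265,270].round(1),P[272,262].round(1))
# pan points: circle
for t in ['top0','side0']:
    f=load(t);P=pts(f)
    m=(P[...,2]>85)&(P[...,2]<150)&(abs(P[...,0]-510)<130)&(abs(P[...,1]-340)<130)
    h=np.histogram(P[m][:,2],bins=range(85,150,3));print(t,h[0],h[1][:1])
for n in ['top0','side0']:
    f=load(n); x=(0,150) 
    g=f['frame']
    c=g[150:225,180:270] if n=='top0' else g[230:340,210:350]
    cv2.imwrite(f'pics/{n}_pan.png',cv2.resize(c[:,:,::-1],None,fx=5,fy=5,interpolation=cv2.INTER_CUBIC))
    c=g[150:215,290:400] if n=='top0' else g[170:260,180:340]
    cv2.imwrite(f'pics/{n}_cap.png',cv2.resize(c[:,:,::-1],None,fx=5,fy=5,interpolation=cv2.INTER_CUBIC))
```

```text
top0 [470  63  11  12  90] [474.8  67.6] [ 826. -305.  369.] [ 816. -453.   57.] [ 948. -296.  373.]
top0 [299  73   6   7  30] [301.7  76. ] [914. 102. 119.] [908.  95.  83.] [926. 112. 123.]
top0 [354  72   7   7  32] [357.1  75. ] [916. -63. 119.] [908. -75.  88.] [927. -56. 124.]
top0 [502  72   8   8  46] [505.7  75.7] [ 813. -385.  351.] [ 466. -453.  207.] [ 878.   61. 1201.]
top0 [308  81   4   6  22] [309.6  83.5] [891.  78. 119.] [885.  75. 110.] [898.  84. 123.]
top0 [317  81   4   6  20] [318.4  83.8] [889.  54. 118.] [884.  48. 111.] [897.  57. 124.]
top0 [340  83   5   6  22] [341.8  85. ] [885. -17. 119.] [879. -24. 103.] [892. -11. 122.]
top0 [480  96   8   7  39] [483.8  99.2] [ 757. -329.  351.] [ 466. -454.  102.] [ 848.   61. 1201.]
top0 [302 104  12  13 121] [307.8 109.8] [782.  83. 206.] [466.  61. 194.] [ 800.   99. 1201.]
top0 [472 110   9   5  33] [475.6 111.8] [ 746. -335.  301.] [ 739. -454.    1.] [ 827. -323.  322.]
top0 [ 24 140  14   8  74] [ 30.3 143.1] [747. 992.  12.] [735. 969.  -5.] [ 760. 1015.   21.]
top0 [338 177  13   9  91] [343.9 181.2] [606.
[... 2286 characters left out ...]
 [639.0, 51.0, -2.0]), (174, [635.0, 51.0, 1.0]), (175, [632.0, 51.0, -2.0]), (176, [629.0, 51.0, -1.0])] [(168, [637.0, -98.0, 99.0]), (169, [633.0, -97.0, 104.0]), (170, [631.0, -97.0, 104.0]), (171, [629.0, -98.0, 97.0]), (172, [466.0, 61.0, 1201.0]), (173, [636.0, -111.0, 2.0]), (174, [634.0, -112.0, -4.0]), (175, [630.0, -112.0, 0.0]), (176, [626.0, -111.0, 3.0])]
pan [586.5 321.1 120.2] [619.1 321.6 118.7] [569.2 338.9 118.9]
side pan [584.2 331.5 120.9] [594.2 354.5 120.2]
top0 [  9  16  19  62 306 911 725 139   7  15 265 583 200  10   0   0   0   0
   0   0   0] [85]
side0 [ 118  120  121  181  241 1442 1493  176    0    1  128 1257  138    0
    0    0    0    0    0    0    0] [85]
```

```bash
python3 -c "
import cv2,numpy as np
a=cv2.imread('pics/top0_cap.png');b=cv2.imread('pics/side0_cap.png')
print(a.shape,b.shape)"
```

```text
(325, 550, 3) (450, 800, 3)
```

View pics/top0_cap.png

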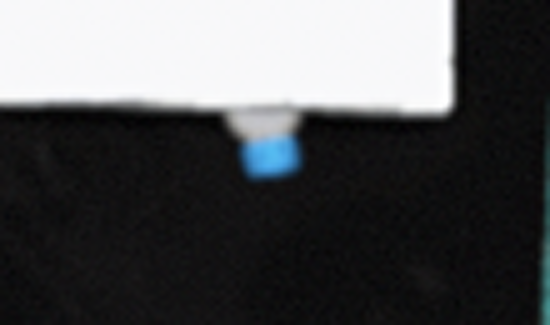

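View pics/side0_cap.png

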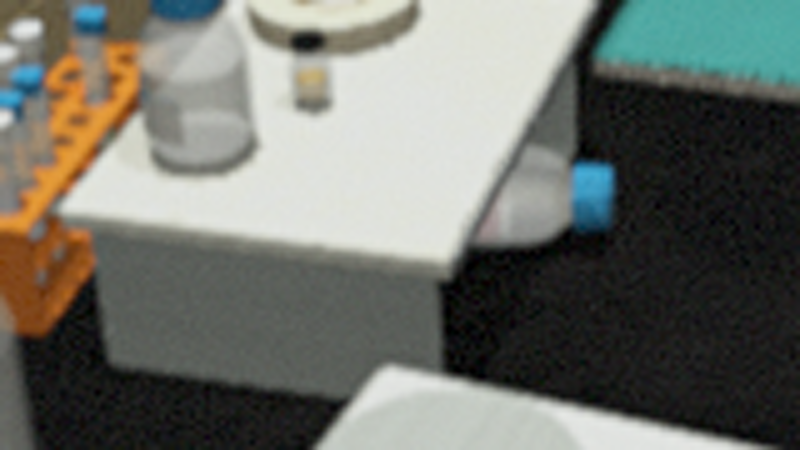

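View pics/side0_pan.png

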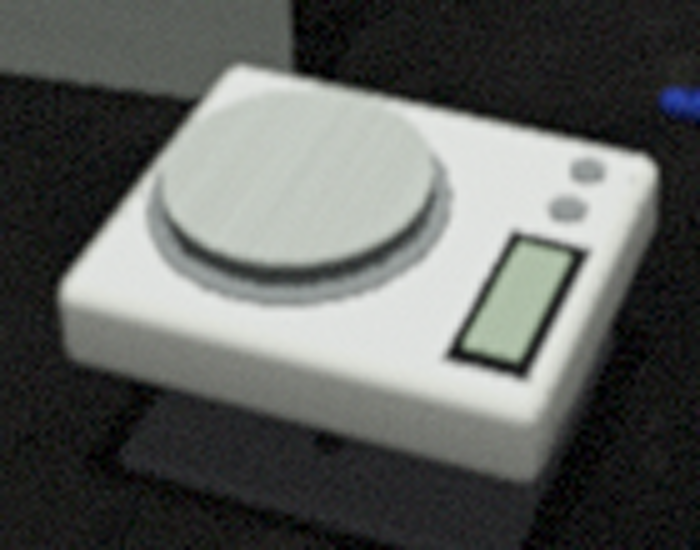

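View pics/top0_pan.png

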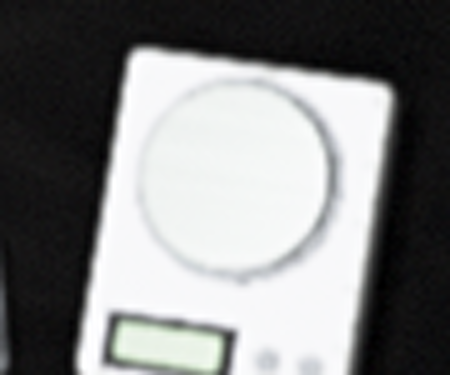

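Run:
```python
from h import *
# pan circle fit
for t in ['top0','side0']:
    f=load(t);P=pts(f)
    m=(P[...,2]>114)&(P[...,2]<126)&(abs(P[...,0]-586)<75)&(abs(P[...,1]-330)<75)
    m=cv2.morphologyEx(m.astype(np.uint8),cv2.MORPH_OPEN,np.ones((3,3)))
    n,l,s,c=cv2.connectedComponentsWithStats(m); i=1+s[1:,4].argmax(); m=l==i
    cs,_=cv2.findContours(m.astype(np.uint8),cv2.RETR_EXTERNAL,cv2.CHAIN_APPROX_NONE)
    q=np.array([ray(f,u,v,119.8)[:2] for u,v in cs[0][:,0]],np.float32)
    print(t,s[i],np.median(P[m],axis=0).round(1),P[m].mean(0).round(1),cv2.minEnclosingCircle(q), q.min(0),q.max(0))
# cap/shoulder rays
f=load('top0');I=cv2.cvtColor(f['frame'],cv2.COLOR_RGB2HSV);g=f['frame'].astype(int)
for v in range(172,188): print(v,g[v,332:354].sum(1).tolist())
for t,b in [('top0',(338,177,13,9)),('side0',(294,202,9,14))]:
    f=load(t);I=cv2.cvtColor(f['frame'],cv2.COLOR_RGB2HSV);m=cv2.inRange(I,(95,90,60),(125,255,255));k=np.zeros_like(m);k[b[1]-2:b[1]+b[3]+2,b[0]-2:b[0]+b[2]+2]=1;m=m*k
    cs,_=cv2.findContours(m,cv2.RETR_EXTERNAL,cv2.CHAIN_APPROX_NONE)
    c=max(cs,key=cv2.contourArea)[:,0]
    print(t,cv2.minAreaRect(c)); 
    for z in (28,): print([ray(f,*p,z)[:2].round(0).tolist() for p in cv2.boxPoints(cv2.minAreaRect(c))])
    P=pts(f); 
    print('depth pts',np.median(P[m>0],0).round(1))
```

```text
top0 [ 208  167   38   37 1073] [590.  326.4 119.3] [590.4 325.9 119.3] ((590.47021484375, 325.5756530761719), 54.8912467956543) [536.70215 271.46893] [642.8495  379.78824]
side0 [ 242  248   55   36 1521] [586.2 332.2 119.6] [586.3 331.1 119.6] ((586.3353881835938, 329.24542236328125), 55.851505279541016) [532.01776 273.6278 ] [640.7611  385.08957]
172 [234, 246, 301, 397, 480, 526, 538, 532, 518, 514, 512, 503, 507, 508, 510, 496, 452, 385, 276, 210, 197, 209]
173 [38, 56, 157, 328, 463, 539, 569, 573, 574, 571, 569, 567, 563, 570, 569, 550, 481, 354, 193, 72, 47, 44]
174 [21, 29, 101, 252, 421, 523, 574, 582, 584, 592, 587, 589, 591, 582, 573, 536, 446, 300, 140, 40, 11, 17]
175 [17, 24, 65, 174, 326, 450, 529, 562, 579, 582, 581, 590, 585, 577, 548, 488, 364, 209, 89, 32, 27, 31]
176 [50, 38, 42, 96, 209, 336, 448, 507, 546, 570, 562, 569, 570, 559, 520, 442, 301, 143, 50, 39, 31, 36]
177 [59, 56, 46, 64, 112, 210, 308, 428, 513, 541, 534, 543, 562, 549, 517, 448, 303, 135, 53, 37, 45, 48]
178 [62, 57, 56, 44, 50, 101, 228, 378, 485, 521, 527, 527, 536, 513, 483, 447, 340, 180, 8
[... 570 characters left out ...]
53, 90, 196, 291, 339, 361, 368, 356, 334, 285, 227, 171, 109, 63, 51, 46, 46]
185 [57, 55, 55, 57, 54, 52, 55, 118, 178, 202, 196, 192, 187, 169, 145, 109, 83, 62, 44, 57, 48, 51]
186 [48, 56, 61, 57, 44, 57, 49, 64, 84, 91, 84, 70, 72, 78, 60, 54, 50, 47, 54, 43, 54, 50]
187 [63, 50, 54, 67, 59, 47, 56, 51, 47, 54, 58, 48, 52, 55, 58, 52, 57, 46, 56, 53, 52, 44]
top0 ((343.8846435546875, 181.42308044433594), (7.8446455001831055, 12.159199714660645), 78.69007110595703)
[[615.0, -3.0], [622.0, -41.0], [598.0, -45.0], [591.0, -8.0]]
depth pts [606.  -23.5  40.9]
side0 ((298.0, 208.5), (13.0, 8.0), 90.0)
[[625.0, -61.0], [603.0, -65.0], [589.0, 1.0], [610.0, 5.0]]
depth pts [603.8 -11.6  35.1]
```

```bash
cat >> h.py <<'E'
def tool(a_deg,lean_deg,zsign):
    """y: heading a_deg, down by lean; z: horizontal, zsign=+1 left of heading, -1 right"""
    a=np.radians(a_deg);l=np.radians(lean_deg)
    y=np.array([np.cos(a)*np.cos(l),np.sin(a)*np.cos(l),-np.sin(l)]); z=zsign*np.array([-np.sin(a),np.cos(a),0])
    return np.stack([np.cross(y,z),y,z],1)
def cur():
    s=r.sense(); return np.array(s['eef_pos']),Ro.from_euler('xyz',s['tcp_rot']).as_matrix(),s
def rows(p0,R0,p1,R1,n):
    w=Ro.from_matrix(R0.T@R1).as_rotvec()/n; out=[];R=R0.copy();p=np.array(p0,float)
    for i in range(n):
        q=np.array(p0)+(np.array(p1)-p0)*(i+1)/n
        d=R.T@(q-p)/1000
        out.append([round(float(x),4) for x in d]+[round(float(x),2) for x in np.degrees(w)]); p=q;R=R@Ro.from_rotvec(w).as_matrix()
    return out
def show(rw):
    for i in range(0,len(rw),8): print(str(rw[i:i+8]).replace(' ',''))
E
python3 - <<'E'
from h import *
p,R,s=cur()
# stage 1: rotate heading with tool down while arcing
T1=tool(8,80,-1); w=R.T@T1; print(np.degrees(Ro.from_matrix(w).as_rotvec()))
show(rows(p,R,[530,-35,240],T1,20))
print(); show(rows([530,-35,240],T1,[557,-33,90],tool(10,45,-1),8))
E
```

```text
[ 12.91507651 147.34995558   3.79468802]
[[0.0249,-0.0004,-0.022,0.65,7.37,0.19],[0.0275,-0.0008,-0.0186,0.65,7.37,0.19],[0.0297,-0.001,-0.0149,0.65,7.37,0.19],[0.0313,-0.0013,-0.011,0.65,7.37,0.19],[0.0325,-0.0015,-0.0068,0.65,7.37,0.19],[0.0331,-0.0017,-0.0026,0.65,7.37,0.19],[0.0331,-0.0018,0.0017,0.65,7.37,0.19],[0.0326,-0.0018,0.0059,0.65,7.37,0.19]]
[[0.0316,-0.0019,0.0101,0.65,7.37,0.19],[0.03,-0.0018,0.0141,0.65,7.37,0.19],[0.028,-0.0017,0.0178,0.65,7.37,0.19],[0.0254,-0.0016,0.0213,0.65,7.37,0.19],[0.0225,-0.0014,0.0244,0.65,7.37,0.19],[0.0192,-0.0012,0.0271,0.65,7.37,0.19],[0.0155,-0.0009,0.0293,0.65,7.37,0.19],[0.0117,-0.0006,0.0311,0.65,7.37,0.19]]
[[0.0076,-0.0003,0.0323,0.65,7.37,0.19],[0.0034,0.0,0.033,0.65,7.37,0.19],[-0.0009,0.0004,0.0332,0.65,7.37,0.19],[-0.0051,0.0008,0.0328,0.65,7.37,0.19]]

[[-0.0001,0.0191,0.0002,-0.12,-0.23,4.37],[0.0014,0.019,0.0003,-0.12,-0.23,4.37],[0.0028,0.0188,0.0003,-0.12,-0.23,4.37],[0.0043,0.0186,0.0003,-0.12,-0.23,4.37],[0.0057,0.0182,0.0003,-0.12,-0.23,4.37],[0.007,0.0177,0.0003,-0.12,-0.23,4.37],[0.0084,0.0171,0.0003,-0.12,-0.23,4.37],[0.0097,0.0164,0.0003,-0.12,-0.23,4.37]]
```

Call:
send_rows(
  series=[
    [0.025, 0, -0.022, 0.65, 7.37, 0.2],
    [0.0275, -0.001, -0.0185, 0.65, 7.37, 0.2],
    [0.03, -0.001, -0.015, 0.65, 7.37, 0.2],
    [0.0315, -0.001, -0.011, 0.65, 7.37, 0.2],
    [0.0325, -0.0015, -0.007, 0.65, 7.37, 0.2],
    [0.033, -0.0015, -0.0025, 0.65, 7.37, 0.2],
    [0.033, -0.002, 0.0015, 0.65, 7.37, 0.2],
    [0.0325, -0.002, 0.006, 0.65, 7.37, 0.2],
  ],
  gripper=1,
)

```text
clock: 0.95
eef_pos: [366.0, 326.6, 234.3]
tcp_rot: [-1.508, 0.066, -1.455]
contact_force: [0.6, -0.1, 0.4]
opening: 1.001
```

Call:
send_rows(
  series=[
    [0.0315, -0.002, 0.01, 0.65, 7.37, 0.2],
    [0.03, -0.002, 0.014, 0.65, 7.37, 0.2],
    [0.028, -0.0015, 0.018, 0.65, 7.37, 0.2],
    [0.0255, -0.0015, 0.0215, 0.65, 7.37, 0.2],
    [0.0225, -0.0015, 0.0245, 0.65, 7.37, 0.2],
    [0.019, -0.001, 0.027, 0.65, 7.37, 0.2],
    [0.0155, -0.001, 0.0295, 0.65, 7.37, 0.2],
    [0.0115, -0.0005, 0.031, 0.65, 7.37, 0.2],
  ],
)

```text
clock: 1.75
eef_pos: [476.2, 84.8, 237.2]
tcp_rot: [-1.533, 0.154, -2.487]
contact_force: [0.2, -0.2, -0.4]
opening: 1.002
```

Call:
send_rows(
  series=[
    [0.0075, 0, 0.0325, 0.65, 7.37, 0.2],
    [0.0035, 0, 0.033, 0.65, 7.37, 0.2],
    [-0.001, 0, 0.033, 0.65, 7.37, 0.2],
    [-0.005, 0.001, 0.033, 0.65, 7.37, 0.2],
    [0, 0, 0, 0, 0, 0],
    [0, 0, 0, 0, 0, 0],
  ],
)

```text
clock: 2.35
eef_pos: [530.4, -35.3, 238.3]
tcp_rot: [-1.574, 0.176, -3.004]
contact_force: [1.0, 1.0, -0.9]
opening: 1.003
```

Run:
```python
from h import *
p,R,s=cur(); print(s['clock'],p,s['qpos'].round(3),R.round(2).tolist())
f=snap('wrist','w1'); print(proj(f,[613,-23,28]))
p,R,s=cur()
show(rows(p,R,[557,-33,95],tool(10,45,-1),8))
```

```text
2.35 [530.38310546 -35.28030799 238.2539465 ] [-0.098  0.112  1.945  0.056  0.915  1.304] [[-0.98, 0.17, 0.14], [-0.14, 0.03, -0.99], [-0.18, -0.98, -0.0]]
[322.86502349 128.11516224]
[[-0.0002,0.0182,0.0003,-0.09,-0.24,4.36],[0.0012,0.0182,0.0004,-0.09,-0.24,4.36],[0.0026,0.018,0.0004,-0.09,-0.24,4.36],[0.004,0.0178,0.0004,-0.09,-0.24,4.36],[0.0053,0.0174,0.0004,-0.09,-0.24,4.36],[0.0066,0.017,0.0004,-0.09,-0.24,4.36],[0.0079,0.0164,0.0004,-0.09,-0.24,4.36],[0.0091,0.0158,0.0004,-0.09,-0.24,4.36]]
```

View pics/w1.png

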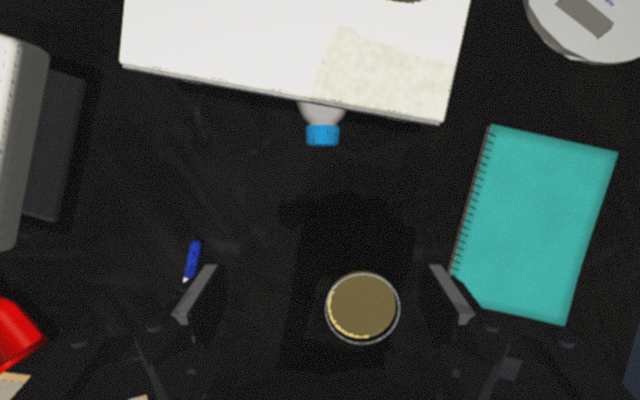

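Run:
```python
from h import *
f=load('w1');P=pts(f);g=f['frame'].astype(int);I=cv2.cvtColor(f['frame'],cv2.COLOR_RGB2HSV)
m=cv2.inRange(I,(95,110,70),(125,255,255));m[:100]=0;m[160:]=0;m[:,:280]=0;m[:,360:]=0
for v in range(122,149):
    u=np.where(m[v])[0]
    if len(u)>5: print(v,u.min(),u.max(), ((ray(f,u.min()-.5,v,28)+ray(f,u.max()+.5,v,28))/2).round(1)[:2], (ray(f,u.min()-.5,v,28)-ray(f,u.max()+.5,v,28))[1].round(1))
# shoulder gray
for v in range(104,124,3):
    b=g[v].sum(1); u=np.where((b>250))[0]; u=u[(u>285)&(u<360)]
    print(v,u.min(),u.max(),((ray(f,u.min()-.5,v,28)+ray(f,u.max()+.5,v,28))/2).round(1)[:2])
print(P[115:150:3,323].round(0).tolist())
print([ray(f,u,v,87).round(0).tolist() for u,v in [(120,68),(440,124)]])
print(P[50,200],P[100,420])
```

```text
125 307 337 [616.1 -21.6] 32.7
126 306 338 [615.1 -21.8] 34.9
127 306 339 [614.1 -22.4] 35.9
128 306 339 [613.1 -22.6] 36.0
129 305 339 [612.  -22.2] 37.0
130 306 339 [611.  -22.9] 36.0
131 306 339 [610. -23.] 36.0
132 306 339 [608.9 -23.2] 36.0
133 306 339 [607.9 -23.3] 36.0
134 306 339 [606.8 -23.5] 36.0
135 306 338 [605.7 -23.1] 35.0
136 306 338 [604.7 -23.2] 35.0
137 306 338 [603.6 -23.4] 35.0
138 306 338 [602.6 -23.5] 35.0
139 306 338 [601.5 -23.7] 35.1
140 306 338 [600.5 -23.8] 35.1
141 306 338 [599.5 -24. ] 35.1
142 306 338 [598.4 -24.1] 35.1
143 307 337 [597.4 -24.3] 33.0
144 308 337 [596.4 -24.9] 31.9
145 309 335 [595.3 -24.5] 28.7
104 299 359 [638.6 -26. ]
107 300 359 [635.7 -26.9]
110 301 359 [632.7 -27.9]
113 302 343 [628.5 -20.4]
116 303 341 [625.4 -20.3]
119 306 339 [622.4 -21.3]
122 309 336 [619.3 -21.7]
[[624.0, -22.0, 49.0], [621.0, -22.0, 45.0], [619.0, -22.0, 44.0], [616.0, -23.0, 43.0], [613.0, -23.0, 45.0], [610.0, -24.0, 44.0], [607.0, -24.0, 44.0], [604.0, -24.0, 46.0], [601.0, -25.0, 45.0], [598.0, -25.0, 44.0], [595.0, -26.0, 42.0], [593.0, -26.0, -1.0]]
[[634.0, 159.0, 87.0], [626.0, -127.0, 87.0]]
[655.85522125  86.2532529   99.33412632] [ 641.1457707  -102.07561683  100.60621795]
```

Run:
```python
from h import *
p,R,s=cur(); T=tool(8,45,-1)
show(rows(p,R,np.array([627,-20.5,15])-80*T[:,1],T,10))
```

```text
[[-0.0012,0.0171,0.0,0.02,-0.01,3.49],[-0.0001,0.0172,-0.0,0.02,-0.01,3.49],[0.0009,0.0171,-0.0,0.02,-0.01,3.49],[0.002,0.0171,-0.0,0.02,-0.01,3.49],[0.003,0.0169,-0.0,0.02,-0.01,3.49],[0.004,0.0167,-0.0,0.02,-0.01,3.49],[0.0051,0.0164,-0.0,0.02,-0.01,3.49],[0.006,0.0161,-0.0,0.02,-0.01,3.49]]
[[0.007,0.0157,-0.0,0.02,-0.01,3.49],[0.008,0.0152,-0.0,0.02,-0.01,3.49]]
```

Call:
send_rows(
  series=[
    [-0.001, 0.017, 0, 0, 0, 3.5],
    [0, 0.017, 0, 0, 0, 3.5],
    [0.001, 0.017, 0, 0, 0, 3.5],
    [0.002, 0.017, 0, 0, 0, 3.5],
    [0.003, 0.017, 0, 0, 0, 3.5],
    [0.004, 0.0165, 0, 0, 0, 3.5],
    [0.005, 0.0165, 0, 0, 0, 3.5],
    [0.006, 0.016, 0, 0, 0, 3.5],
  ],
)

```text
clock: 3.2
eef_pos: [558.0, -18.5, 133.8]
tcp_rot: [-1.605, 0.577, -2.999]
contact_force: [0.3, -0.2, 0.4]
opening: 1.0
```

Call:
send_rows(
  series=[
    [0.007, 0.0155, 0, 0, 0, 3.5],
    [0.008, 0.015, 0, 0, 0, 3.5],
    [0, 0, 0, 0, 0, 0],
    [0, 0, 0, 0, 0, 0],
  ],
)

```text
clock: 3.6
eef_pos: [559.0, -10.5, 123.2]
tcp_rot: [-1.63, 0.614, -3.003]
contact_force: [0.3, 0.8, 0.2]
opening: 1.0
```

Run:
```python
from h import *
f=snap('wrist','w2')
p,R,s=cur(); T=tool(8,45,-1);print(p,R.round(3).tolist(),s['qpos'].round(2),s['contact_force'])
show(rows(p,R,np.array([627,-20.5,15]),T,8))
I=cv2.cvtColor(f['frame'],cv2.COLOR_RGB2HSV);m=cv2.inRange(I,(95,110,70),(125,255,255));P=pts(f);m[(abs(P-[610,-23,28])>45).any(2)]=0
print(np.median(P[m>0],0),np.argwhere(m).mean(0),proj(f,[606,-23,28]))
```

```text
[559.38518425 -10.71532339 123.54198259] [[-0.809, 0.562, 0.172], [-0.114, 0.138, -0.984], [-0.577, -0.815, -0.048]] [-0.16  0.25  2.29  1.49  0.23 -0.16] [ 0.84961719  0.0571458  -0.26304362]
[[0.0011,0.0156,0.0033,0.42,-0.04,1.22],[0.0015,0.0156,0.0032,0.42,-0.04,1.22],[0.0018,0.0156,0.0031,0.42,-0.04,1.22],[0.0021,0.0156,0.003,0.42,-0.04,1.22],[0.0025,0.0156,0.0028,0.42,-0.04,1.22],[0.0028,0.0155,0.0027,0.42,-0.04,1.22],[0.0031,0.0155,0.0026,0.42,-0.04,1.22],[0.0035,0.0155,0.0025,0.42,-0.04,1.22]]
[603.06967679 -23.16963368  40.99559772] [224.27000696 355.0960334 ] [354.75579904 224.35153762]
```

View pics/w2.png

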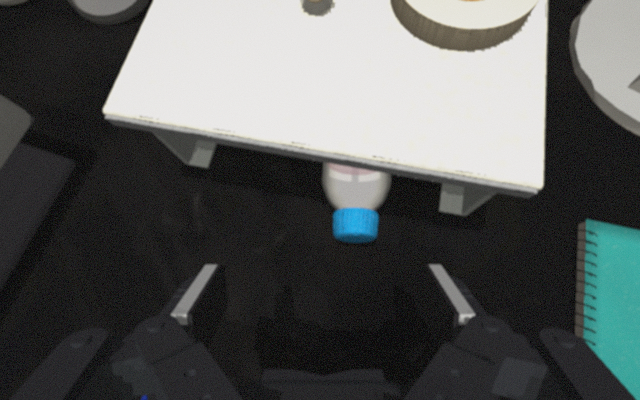

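```bash
cat > kin.py <<'E'
import numpy as np
from scipy.spatial.transform import Rotation as Ro
from scipy.optimize import least_squares
Rz=lambda a:Ro.from_euler('z',a).as_matrix()
Ry=lambda a:Ro.from_euler('y',a).as_matrix()
def fk(q,L,s4=1,s6=1):
    r0,h,a2,a3,e,d=L
    R=Rz(q[0]); p=R@[r0,0,h]; R=R@Ry(q[1]); p=p+R@[0,0,a2]; R=R@Ry(q[2]); p=p+R@[e,0,a3]
    R=R@Rz(s4*q[3])@Ry(q[4])@Rz(s6*q[5]); p=p+R@[0,0,d]
    return p,R
E
python3 - <<'E'
from h import *
from kin import *
p,R,s=cur()
D=[([1.14657539,3.53493668e-01,1.63399533,1.15780090e-05,1.15516180,-2.42425988e-03],[255.73,569.88,230.72],[-1.57185444,0,-.421801]),
 ([-0.098,0.112,1.945,0.056,0.915,1.304],[530.38,-35.28,238.25],[-1.574,0.176,-3.004]),
 (s['qpos'],p,s['tcp_rot'])]
for s4 in (1,-1):
  for s6 in (1,-1):
    print(s4,s6,[np.round(fk(q,[0]*6,s4,s6)[1].T@Ro.from_euler('xyz',e).as_matrix(),2).tolist() for q,_,e in D])
    f=lambda L:np.concatenate([fk(q,L,s4,s6)[0]-np.array(p) for q,p,_ in D])
    o=least_squares(f,[70,350,520,400,0,250]); print(o.x.round(1),np.abs(o.fun).max())
E
```

```text
1 1 [[[-0.0, -0.0, -1.0], [-1.0, -0.0, 0.0], [-0.0, 1.0, -0.0]], [[0.0, -0.0, -1.0], [-1.0, 0.0, -0.0], [0.0, 1.0, -0.0]], [[0.0, 0.0, -1.0], [-1.0, 0.0, -0.0], [0.0, 1.0, 0.0]]]
[ -5.6 304.4 571.4 500.7  62.1 350.4] 1.3616213160082964
1 -1 [[[-0.0, -0.0, -1.0], [-1.0, -0.0, 0.0], [-0.0, 1.0, -0.0]], [[0.51, 0.0, 0.86], [0.86, -0.0, -0.51], [0.0, 1.0, -0.0]], [[-0.32, 0.0, -0.95], [-0.95, -0.0, 0.32], [0.0, 1.0, 0.0]]]
[ -5.6 304.4 571.4 500.7  62.1 350.4] 1.3616213160082964
-1 1 [[[0.0, -0.0, -1.0], [-1.0, 0.0, -0.0], [0.0, 1.0, -0.0]], [[0.07, 0.08, -0.99], [-1.0, 0.03, -0.07], [0.02, 1.0, 0.09]], [[0.15, -0.44, 0.89], [0.98, -0.03, -0.18], [0.11, 0.9, 0.43]]]
[ 527.4 -596.8  224.9  -90.6 -252.3 -350.3] 1.46877329524429
-1 -1 [[[-0.0, -0.0, -1.0], [-1.0, 0.0, 0.0], [0.0, 1.0, -0.0]], [[0.45, -0.09, 0.89], [0.89, 0.02, -0.45], [0.02, 1.0, 0.09]], [[0.46, -0.43, 0.78], [0.88, 0.11, -0.46], [0.11, 0.9, 0.43]]]
[ 527.4 -596.8  224.9  -90.6 -252.3 -350.3] 1.46877329524429
```

```bash
cat >> kin.py <<'E'
L=[-5.6,304.4,571.4,500.7,62.1,350.4]
Rt=np.array([[0,0,-1],[-1,0,0],[0,1,0.]])
lo=np.array([-2.63,-.92,.06,-1.3,0,-3.02]);hi=np.array([2.63,2.1,2.66,4.44,2.69,3.02])
def ik(p,T,seed):
    f=lambda q:(lambda a,R:np.concatenate([(a-p)/200,(R@Rt-T).ravel()]))(*fk(q,L))
    o=least_squares(f,np.clip(seed,lo+1e-3,hi-1e-3),bounds=(lo,hi)); return o.x,np.abs(o.fun).max()
def alls(p,T):
    S=[]
    for q4 in (-1,0,1.5,3,4.2):
      for q6 in (-2.5,-1.5,0,1.5,2.5):
        q,e=ik(p,T,[np.arctan2(p[1],p[0]),.4,1.8,q4,.5,q6])
        if e<2e-3 and not any(np.abs(q-k).max()<.05 for k in S): S.append(q)
    return S
E
python3 - <<'E'
from h import *
from kin import *
g=np.array([613,-22.5,28.])
for lean in (40,45,50,55):
    T=tool(8,lean,-1)
    for nm,pp in [('grasp',g+20*T[:,1]),('pre',g-60*T[:,1]),('out',g+20*T[:,1]-[120,17,-5]),('outup',g+20*T[:,1]-[120,17,-200])]:
        for q in alls(pp,T): print(lean,nm,q.round(2))
pan=np.array([588,327,120+87.])
for lean in (50,45,40,35):
  for a in (0,15,30,45,60):
    T=tool(a,lean,1)
    for q in alls(pan+20*T[:,1]+[0,0,20],T): print('place',lean,a,q.round(2))
E
```

```text
40 grasp [-0.16  0.69  2.31  2.8   0.74 -1.51]
40 pre [-0.22  0.54  2.44  2.72  0.72 -1.48]
40 out [-0.3   0.71  2.53  2.74  0.97 -1.62]
40 outup [-0.3   0.01  2.48  2.03  0.37 -0.78]
45 grasp [-0.14  0.64  2.28  2.77  0.57 -1.46]
45 pre [-0.19  0.46  2.39  2.66  0.52 -1.38]
45 out [-0.27  0.62  2.51  2.73  0.78 -1.57]
45 outup [-0.27 -0.02  2.43  1.61  0.28 -0.34]
50 grasp [-0.13  0.6   2.24  2.7   0.41 -1.37]
50 pre [-0.17  0.41  2.34  2.52  0.34 -1.22]
50 out [-0.24  0.55  2.47  2.7   0.59 -1.49]
50 outup [-0.24 -0.03  2.38  1.07  0.27  0.22]
55 grasp [-0.11  0.57  2.2   2.55  0.26 -1.2 ]
55 pre [-0.14  0.38  2.28  2.14  0.19 -0.81]
55 out [-0.21  0.5   2.43  2.63  0.42 -1.39]
55 outup [-0.21 -0.03  2.32  0.65  0.33  0.66]
place 50 0 [ 0.72  0.29  1.99 -1.    0.52 -0.05]
place 50 15 [ 0.62  0.25  2.04 -0.91  0.29 -0.41]
place 50 30 [ 0.5   0.24  2.06  0.1   0.14 -1.69]
place 50 45 [ 0.38  0.25  2.04  0.94  0.32 -2.8 ]
place 45 0 [ 0.75  0.3   2.03 -1.26  0.53  0.22]
place 45 30 [ 0.5   0.24  2.12  1.43  0.02 -3.02]
place 45 30 [0.5  0.24 2.12 1.72 0.02 2.98]
place 45 45 [0.37 0.26 2.09 1.4  0.3  3.01]
place 45 60 [0.26 0.3  2.02 1.24 0.56 2.91]
place 40 15 [0.65 0.27 2.15 4.37 0.31 0.62]
place 40 30 [0.5  0.25 2.17 3.01 0.16 1.68]
place 40 45 [0.35 0.27 2.14 1.84 0.34 2.56]
place 40 60 [0.23 0.32 2.06 1.46 0.6  2.67]
place 35 15 [0.67 0.29 2.19 4.06 0.42 0.94]
place 35 30 [0.5  0.28 2.22 3.07 0.32 1.62]
place 35 45 [0.33 0.3  2.19 2.14 0.44 2.25]
place 35 60 [0.2  0.35 2.1  1.65 0.66 2.46]
```

Run:
```python
from h import *
p,R,s=cur(); T=tool(8,50,-1)
g=np.array([613,-22.5,28.])
show(rows(p,R,g-60*T[:,1],T,12))
```

```text
[[0.0015,0.0039,0.0018,0.28,-0.01,0.4],[0.0015,0.0039,0.0018,0.28,-0.01,0.4],[0.0016,0.0039,0.0018,0.28,-0.01,0.4],[0.0016,0.0039,0.0018,0.28,-0.01,0.4],[0.0016,0.0039,0.0017,0.28,-0.01,0.4],[0.0016,0.0039,0.0017,0.28,-0.01,0.4],[0.0017,0.0039,0.0017,0.28,-0.01,0.4],[0.0017,0.0039,0.0017,0.28,-0.01,0.4]]
[[0.0017,0.0039,0.0017,0.28,-0.01,0.4],[0.0018,0.0039,0.0017,0.28,-0.01,0.4],[0.0018,0.0039,0.0016,0.28,-0.01,0.4],[0.0018,0.0039,0.0016,0.28,-0.01,0.4]]
```

Call:
send_rows(
  series=[
    [0.0016, 0.004, 0.0018, 0.28, 0, 0.4],
    [0.0016, 0.004, 0.0018, 0.28, 0, 0.4],
    [0.0016, 0.004, 0.0018, 0.28, 0, 0.4],
    [0.0016, 0.004, 0.0018, 0.28, 0, 0.4],
    [0.0016, 0.004, 0.0018, 0.28, 0, 0.4],
    [0.0016, 0.004, 0.0018, 0.28, 0, 0.4],
    [0.0016, 0.004, 0.0018, 0.28, 0, 0.4],
    [0.0016, 0.004, 0.0018, 0.28, 0, 0.4],
  ],
)

```text
clock: 4.45
eef_pos: [570.9, -22.5, 90.0]
tcp_rot: [-1.592, 0.672, -3.005]
contact_force: [-0.4, -0.2, 0.7]
opening: 1.002
```

Call:
send_rows(
  series=[
    [0.0018, 0.004, 0.0016, 0.28, 0, 0.4],
    [0.0018, 0.004, 0.0016, 0.28, 0, 0.4],
    [0.0018, 0.004, 0.0016, 0.28, 0, 0.4],
    [0.0018, 0.004, 0.0016, 0.28, 0, 0.4],
    [0, 0, 0, 0, 0, 0],
    [0, 0, 0, 0, 0, 0],
  ],
)

```text
clock: 5.05
eef_pos: [575.9, -27.9, 72.8]
tcp_rot: [-1.574, 0.699, -3.006]
contact_force: [0.0, -0.1, -1.1]
opening: 0.997
```

Run:
```python
from h import *
f=snap('wrist','w3')
p,R,s=cur(); T=tool(8,50,-1);print(s['clock'],p,R.round(3).tolist(),s['qpos'].round(2),s['contact_force'])
print('err',np.degrees(Ro.from_matrix(T.T@R).as_rotvec()))
g=np.array([613,-22.5,28.]); print(g-60*T[:,1])
show(rows(p,R,g+20*T[:,1],T,8))
```

```text
5.1 [575.99721094 -28.04891233  72.98460864] [[-0.758, 0.638, 0.137], [-0.103, 0.09, -0.991], [-0.644, -0.765, -0.002]] [-0.17  0.41  2.34  2.53  0.34 -1.22] [-0.20644097 -0.3373765   0.41605491]
err [1.74853304e-04 1.79453873e-01 8.85091406e-02]
[574.80807731 -27.86752469  73.96266659]
[[0.0,0.0098,-0.0,-0.0,-0.02,-0.01],[0.0,0.0098,-0.0,-0.0,-0.02,-0.01],[0.0,0.0098,-0.0,-0.0,-0.02,-0.01],[0.0,0.0098,-0.0,-0.0,-0.02,-0.01],[0.0,0.0098,-0.0,-0.0,-0.02,-0.01],[0.0,0.0098,-0.0,-0.0,-0.02,-0.01],[0.0,0.0098,-0.0,-0.0,-0.02,-0.01],[0.0,0.0098,-0.0,-0.0,-0.02,-0.01]]
```

View pics/w3.png

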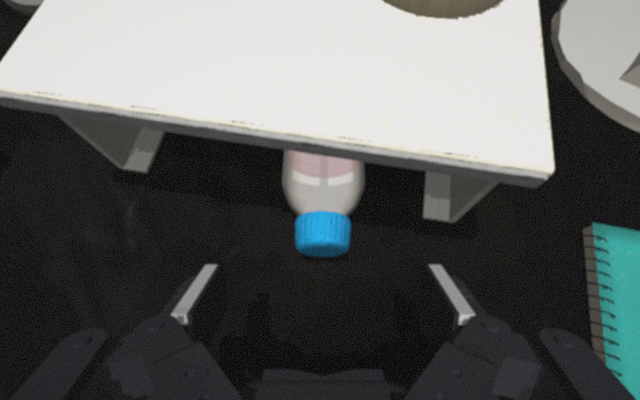

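Call:
send_rows(
  series=[
    [0, 0.012, 0, 0, 0, 0],
    [0, 0.012, 0, 0, 0, 0],
    [0, 0.012, 0, 0, 0, 0],
    [0, 0.012, 0, 0, 0, 0],
    [0, 0.01, 0, 0, 0, 0],
    [0, 0.01, 0, 0, 0, 0],
    [0, 0.006, 0, 0, 0, 0],
    [0, 0.003, 0, 0, 0, 0],
  ],
)

```text
clock: 5.9
eef_pos: [625.0, -21.5, 12.9]
tcp_rot: [-1.573, 0.699, -3.007]
contact_force: [0.2, 0.2, 0.2]
opening: 1.004
```

Call:
send_rows(
  series=[
    [0, 0, 0, 0, 0, 0],
    [0, 0, 0, 0, 0, 0],
  ],
)

```text
clock: 6.1
eef_pos: [624.6, -21.6, 13.6]
tcp_rot: [-1.573, 0.699, -3.007]
contact_force: [0.1, -0.9, 0.2]
opening: 1.0
```

Run:
```python
from h import *
f=snap('wrist','w4')
p,R,s=cur();print(s['clock'],p,s['contact_force'])
```

```text
6.15 [624.63348738 -21.59225449  13.7786178 ] [ 0.50859491  0.42826339 -0.71756637]
```

View pics/w4.png

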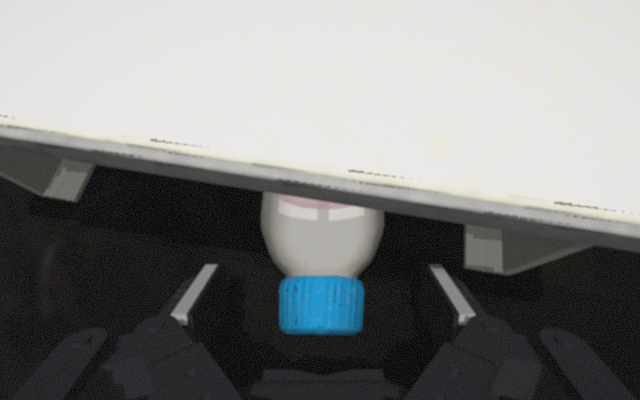

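Call:
send_rows(
  series=[
    [0, 0, 0, 0, 0, 0],
    [0, 0, 0, 0, 0, 0],
    [0, 0, 0, 0, 0, 0],
    [0, 0, 0, 0, 0, 0],
    [0, 0, 0, 0, 0, 0],
    [0, 0, 0, 0, 0, 0],
    [0, 0, 0, 0, 0, 0],
    [0, 0, 0, 0, 0, 0],
  ],
  gripper=0,
  squeeze=60,
)

```text
clock: 6.95
eef_pos: [624.8, -21.6, 13.7]
tcp_rot: [-1.573, 0.7, -3.007]
contact_force: [-2.1, -1.0, 5.4]
opening: 0.389
```

Run:
```python
from h import *
f=snap('wrist','w5')
p,R,s=cur();print(s['clock'],p,s['contact_force'],s['opening'])
a=np.radians(8); d=np.array([-np.cos(a),-np.sin(a),0.0])
show(rows(p,R,p+[0,0,4],R,1)); show(rows(p,R,p+115*d,R,8))
```

```text
7.0 [624.85556513 -21.61254044  13.76710405] [-3.62592368 -1.03467328  4.66264391] 0.38921035930414233
[[-0.0026,-0.0031,-0.0,0.0,0.0,0.0]]
[[0.011,-0.0093,0.0,0.0,0.0,0.0],[0.011,-0.0093,0.0,0.0,0.0,0.0],[0.011,-0.0093,0.0,0.0,0.0,0.0],[0.011,-0.0093,0.0,0.0,0.0,0.0],[0.011,-0.0093,0.0,0.0,0.0,0.0],[0.011,-0.0093,0.0,0.0,0.0,0.0],[0.011,-0.0093,0.0,0.0,0.0,0.0],[0.011,-0.0093,0.0,0.0,0.0,0.0]]
```

View pics/w5.png

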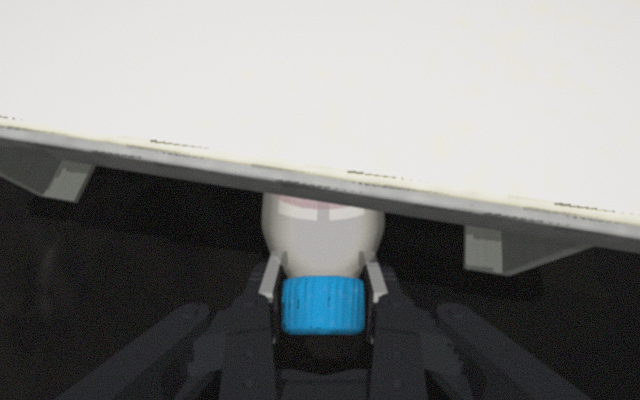

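Call:
send_rows(
  series=[
    [-0.0013, -0.0015, 0, 0, 0, 0],
    [-0.0013, -0.0015, 0, 0, 0, 0],
    [0.006, -0.005, 0, 0, 0, 0],
    [0.01, -0.0085, 0, 0, 0, 0],
    [0.01, -0.0085, 0, 0, 0, 0],
    [0.01, -0.0085, 0, 0, 0, 0],
    [0.01, -0.0085, 0, 0, 0, 0],
    [0.01, -0.0085, 0, 0, 0, 0],
  ],
)

```text
clock: 7.8
eef_pos: [550.7, -31.8, 17.8]
tcp_rot: [-1.573, 0.699, -3.007]
contact_force: [-0.4, -0.8, -2.5]
opening: 0.389
```

Call:
send_rows(
  series=[
    [0.01, -0.0085, 0, 0, 0, 0],
    [0.01, -0.0085, 0, 0, 0, 0],
    [0.01, -0.0085, 0, 0, 0, 0],
    [0.006, -0.005, 0, 0, 0, 0],
    [0, 0, 0, 0, 0, 0],
  ],
)

```text
clock: 8.3
eef_pos: [504.0, -38.1, 17.7]
tcp_rot: [-1.574, 0.698, -3.008]
contact_force: [0.2, 0.1, -3.1]
opening: 0.387
```

Run:
```python
from h import *
f=snap('top','t6');f=snap('side','s6');f=snap('wrist','w6')
p,R,s=cur();print(s['clock'],p,s['contact_force'],s['opening'],s['qpos'].round(2))
a=load('s6')['frame'][150:270,180:400];cv2.imwrite('pics/s6c.png',cv2.resize(a[:,:,::-1],None,fx=3.5,fy=3.5))
```

```text
8.45 [506.09391118 -38.12981065  18.19103825] [-0.44024262  0.25604507 -1.84971878] 0.3865044976310829 [-0.24  0.55  2.48  2.71  0.6  -1.49]
```

View pics/s6c.png

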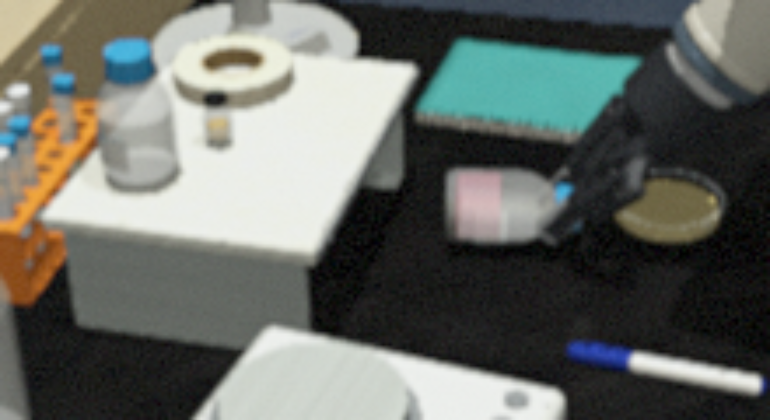

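View pics/w6.png

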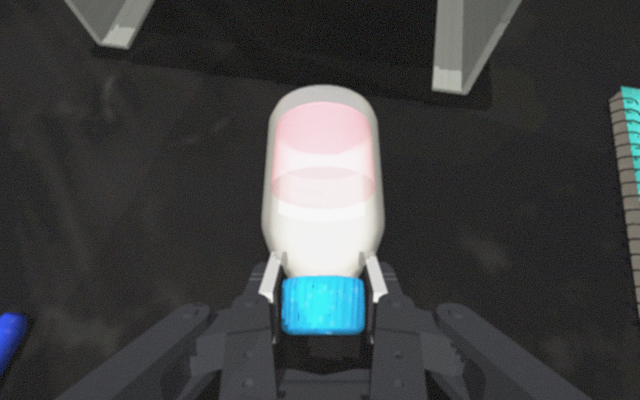

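```bash
cat > model.py <<'E'
from h import *
from kin import *
T0=Ro.from_euler('xyz',[-1.573,.7,-3.007]).as_matrix(); p0=np.array([624.8,-21.6,13.7])
a8=np.radians(8); ax=np.array([-np.cos(a8),-np.sin(a8),0]); tip=np.array([596,-24.4,28.])
b_t=T0.T@ax; base_t=T0.T@(tip-105*ax-p0); tip_t=T0.T@(tip-p0)
def upright(a):  # tool R with bottle up, heading of tool y = a deg
    # build R: R b_t = z
    y=np.array([0,1,0]); 
    yp=y-b_t*(b_t@y); yp/=np.linalg.norm(yp)
    F=np.stack([yp,np.cross(b_t,yp),b_t],1)
    h=np.array([np.cos(np.radians(a)),np.sin(np.radians(a)),0]);z=np.array([0,0,1.])
    G=np.stack([h,np.cross(z,h),z],1)
    return G@F.T
def path_rows(qs):
    P=[fk(q,L) for q in qs]; out=[]
    for (pa,Ra),(pb,Rb) in zip(P,P[1:]):
        A=Ra@Rt;B=Rb@Rt
        out.append([round(float(x),3) for x in A.T@(pb-pa)/1000]+[round(float(x),1) for x in np.degrees(Ro.from_matrix(A.T@B).as_rotvec())])
    return out
E
python3 - <<'E'
from model import *
p,R,s=cur(); q0=s['qpos']
print('fk err',fk(q0,L)[0]-p)
for a in (35,45,55):
    U=upright(a); t=np.array([588,327,119.5+60])-U@base_t; print(a,U.round(2).tolist(),t.round(1),[q.round(2).tolist() for q in alls(t,U)],[q.round(2).tolist() for q in alls(t-[0,0,60],U)])
E
```

```text
fk err [-1.97227003  0.81638122  0.55613154]
35 [[0.53, 0.63, -0.57], [0.37, 0.44, 0.82], [0.76, -0.64, 0.0]] [599.  336.2 255.6] [[0.45, 0.18, 2.14, 1.88, 0.13, 2.73]] [[0.45, 0.29, 2.18, 2.56, 0.23, 2.04]]
45 [[0.46, 0.54, -0.7], [0.45, 0.54, 0.71], [0.76, -0.64, 0.0]] [597.3 338.  255.6] [[0.35, 0.2, 2.11, 1.54, 0.33, 2.88]] [[0.35, 0.31, 2.15, 1.96, 0.36, 2.44]]
55 [[0.37, 0.44, -0.82], [0.52, 0.63, 0.58], [0.76, -0.64, 0.0]] [595.2 339.4 255.6] [[0.27, 0.23, 2.07, 1.39, 0.52, 2.86]] [[0.27, 0.33, 2.11, 1.64, 0.51, 2.57]]
```

Run:
```python
from model import *
p,R,s=cur(); q0=s['qpos']
U=upright(45); t=np.array([588,327,119.5+45])-U@base_t; qB=alls(t,U)[0]
qA=np.array([-.15,.05,2.35,2.4,.55,-0.8]); qC=np.array([.3,.02,2.2,1.7,.45,2.2])
def seg(a,b,n,first=True):
    u=(1-np.cos(np.pi*np.arange(n+1)/n))/2; return [a+(b-a)*x for x in u]
def lin(pts_,ns):
    qs=[pts_[0]]
    for a,b,n in zip(pts_,pts_[1:],ns): qs+=[a+(b-a)*(i+1)/n for i in range(n)]
    return qs
qs=lin([q0,qA,qC,qB],[8,24,8])
for i in range(0,len(qs),4):
    a,F=fk(qs[i],L); F=F@Rt; print(i,a.round(),(a+F@base_t).round(),(a+F@tip_t).round(), (F@b_t).round(2), 'hand',(a-F[:,1]*200).round())
rw=path_rows(qs); print(np.abs(rw).max(0)); show(rw); print(qB.round(3),max(np.linalg.norm(x[3:]) for x in rw))
```

```text
0 [504. -37.  19.] [579. -25.  33.] [475. -40.  33.] [-0.99 -0.14 -0.  ] hand [376. -55. 172.]
4 [590.  -9. 166.] [660.  -4. 199.] [559. -12. 173.] [-0.97 -0.08 -0.25] hand [429. -38. 282.]
8 [628.  30. 335.] [690.  29. 382.] [596.  27. 334.] [-0.89 -0.02 -0.45] hand [448. -14. 409.]
12 [627.  88. 338.] [693.  70. 373.] [595.  86. 341.] [-0.94  0.15 -0.31] hand [454.  24. 415.]
16 [620. 143. 340.] [690. 113. 356.] [589. 141. 348.] [-0.96  0.26 -0.08] hand [457.  61. 421.]
20 [609. 195. 342.] [677. 159. 334.] [579. 192. 355.] [-0.93  0.31  0.2 ] hand [456.  98. 428.]
24 [594. 244. 344.] [655. 208. 312.] [568. 239. 362.] [-0.83  0.29  0.48] hand [453. 135. 434.]
28 [577. 289. 346.] [624. 259. 292.] [555. 281. 368.] [-0.66  0.21  0.72] hand [448. 170. 441.]
32 [558. 331. 348.] [586. 310. 279.] [540. 320. 373.] [-0.43  0.09  0.9 ] hand [439. 204. 448.]
36 [579. 335. 296.] [588. 318. 221.] [566. 324. 323.] [-0.21  0.06  0.98] hand [466. 217. 411.]
40 [597. 338. 241.] [588. 327. 164.] [588. 327. 270.] [ 0. -0.  1.] hand [489. 230. 369.]
[0.042 0.012 0.018 1.6   5.2   3.7  ]
[[-0.042,-0.009
[... 710 characters left out ...]
,5.0,-1.3],[0.012,0.003,-0.002,0.4,5.0,-1.2],[0.012,0.003,-0.001,0.5,5.0,-1.1],[0.012,0.003,0.0,0.6,5.0,-1.0]]
[[0.012,0.003,0.001,0.7,5.0,-0.9],[0.012,0.003,0.002,0.8,5.0,-0.8],[0.011,0.003,0.003,0.9,5.0,-0.7],[0.011,0.003,0.004,0.9,5.0,-0.6],[0.01,0.003,0.005,1.0,5.0,-0.5],[0.01,0.003,0.006,1.0,5.0,-0.4],[0.009,0.003,0.007,1.0,4.9,-0.3],[0.008,0.003,0.007,1.0,4.9,-0.2]]
[[-0.009,0.011,0.001,0.4,4.0,1.2],[-0.009,0.011,0.001,0.3,3.9,1.2],[-0.009,0.011,0.0,0.3,3.9,1.3],[-0.009,0.011,-0.0,0.2,3.9,1.3],[-0.009,0.011,-0.001,0.1,3.9,1.3],[-0.009,0.011,-0.001,-0.0,3.9,1.3],[-0.009,0.011,-0.001,-0.1,3.8,1.3],[-0.009,0.011,-0.002,-0.2,3.8,1.3]]
[0.349 0.223 2.125 1.654 0.33  2.767] 5.435071296680476
```

Run:
```python
from model import *
p,R,s=cur(); q0=s['qpos']
U=upright(45); t=np.array([588,327,119.5+45])-U@base_t; qB=alls(t,U)[0]
q1=ik(np.array([500,-35,170.]),tool(6,38,-1),q0)[0]
q2=ik(np.array([510,20,330.]),tool(6,38,-1),q1)[0]
print(q1.round(2),q2.round(2))
qC=np.array([.3,.02,2.2,1.7,.45,2.2])
def lin(pts_,ns):
    qs=[pts_[0]]
    for a,b,n in zip(pts_,pts_[1:],ns): qs+=[a+(b-a)*(i+1)/n for i in range(n)]
    return qs
qs=lin([q0,q1,q2,qC,qB],[8,8,24,8])
for i in range(0,len(qs),4):
    a,F=fk(qs[i],L); F=F@Rt; print(i,a.round(),(a+F@base_t).round(),(a+F@tip_t).round(), (F@b_t).round(2), 'hand',(a-F[:,1]*200).round())
rw=path_rows(qs); print(np.abs(rw).max(0)); show(rw); print(qB.round(3),max(np.linalg.norm(x[3:]) for x in rw))
```

```text
[-0.28  0.16  2.56  2.53  0.53 -1.27] [-0.04 -0.28  2.38  0.69  0.18  0.8 ]
0 [504. -37.  19.] [579. -25.  33.] [475. -40.  33.] [-0.99 -0.14 -0.  ] hand [376. -55. 172.]
4 [508. -37.  98.] [582. -26. 120.] [478. -39. 109.] [-0.99 -0.12 -0.11] hand [365. -54. 236.]
8 [500. -35. 170.] [571. -26. 200.] [469. -37. 178.] [-0.97 -0.11 -0.21] hand [343. -51. 293.]
12 [484.  47. 218.] [556.  62. 240.] [454.  40. 230.] [-0.97 -0.22 -0.1 ] hand [347.  -2. 356.]
16 [510.  20. 330.] [581.  29. 360.] [479.  18. 338.] [-0.97 -0.11 -0.21] hand [353.   4. 453.]
20 [521.  68. 323.] [594.  57. 347.] [490.  68. 333.] [-0.99  0.1  -0.13] hand [370.  32. 450.]
24 [530. 119. 321.] [602.  92. 330.] [501. 119. 334.] [-0.96  0.26  0.04] hand [386.  63. 448.]
28 [538. 172. 322.] [605. 134. 311.] [511. 172. 339.] [-0.9   0.36  0.27] hand [401.  96. 447.]
32 [545. 226. 327.] [603. 186. 294.] [520. 223. 348.] [-0.78  0.36  0.51] hand [415. 131. 447.]
36 [551. 279. 336.] [596. 245. 283.] [530. 273. 360.] [-0.62  0.27  0.74] hand [428. 167. 447.]
40 [558. 331. 348.] [586. 310. 279.] [540. 320. 373.] [-0.43  0.09 
[... 1274 characters left out ...]
01,0.006,-0.007,-0.6,5.2,-1.4],[0.01,0.006,-0.006,-0.5,5.2,-1.4],[0.011,0.006,-0.006,-0.4,5.2,-1.4]]
[[0.011,0.006,-0.005,-0.3,5.2,-1.4],[0.011,0.006,-0.004,-0.2,5.2,-1.4],[0.012,0.006,-0.003,-0.1,5.2,-1.4],[0.012,0.007,-0.002,-0.0,5.2,-1.4],[0.012,0.007,-0.001,0.1,5.2,-1.4],[0.011,0.007,-0.0,0.1,5.2,-1.4],[0.011,0.007,0.001,0.2,5.2,-1.4],[0.011,0.007,0.002,0.3,5.2,-1.3]]
[[-0.009,0.011,0.001,0.4,4.0,1.2],[-0.009,0.011,0.001,0.3,3.9,1.2],[-0.009,0.011,0.0,0.3,3.9,1.3],[-0.009,0.011,-0.0,0.2,3.9,1.3],[-0.009,0.011,-0.001,0.1,3.9,1.3],[-0.009,0.011,-0.001,-0.0,3.9,1.3],[-0.009,0.011,-0.001,-0.1,3.8,1.3],[-0.009,0.011,-0.002,-0.2,3.8,1.3]]
[0.349 0.223 2.125 1.654 0.33  2.767] 5.429548784199292
```

Call:
send_rows(
  series=[
    [-0.015, -0.014, 0, 0.1, 0.2, 1.5],
    [-0.014, -0.014, 0, 0.1, 0.2, 1.5],
    [-0.014, -0.014, 0, 0.1, 0.2, 1.5],
    [-0.013, -0.014, 0, 0.2, 0.2, 1.5],
    [-0.013, -0.014, -0.001, 0.2, 0.1, 1.5],
    [-0.012, -0.014, -0.001, 0.2, 0.1, 1.5],
    [-0.012, -0.013, -0.001, 0.2, 0.1, 1.4],
    [-0.011, -0.013, -0.001, 0.2, 0.1, 1.4],
  ],
)

```text
clock: 9.25
eef_pos: [501.0, -34.8, 169.9]
tcp_rot: [-1.572, 0.907, -3.037]
contact_force: [-0.5, -0.1, -1.2]
opening: 0.389
```

Call:
send_rows(
  series=[
    [0, 0, 0, 0, 0, 0],
    [0, 0, 0, 0, 0, 0],
  ],
)

```text
clock: 9.45
eef_pos: [500.9, -34.9, 169.0]
tcp_rot: [-1.571, 0.906, -3.037]
contact_force: [-1.1, 0.5, -2.6]
opening: 0.393
```

```bash
cat > plan2.py <<'E'
from model import *
def lin(pts_,ns):
    qs=[pts_[0]]
    for a,b,n in zip(pts_,pts_[1:],ns): qs+=[a+(b-a)*(i+1)/n for i in range(n)]
    return qs
def report(qs):
    for i in range(0,len(qs),4):
        a,F=fk(qs[i],L); F=F@Rt; print(i,a.round(),(a+F@base_t).round(),(a+F@tip_t).round(), (F@b_t).round(2), 'hand',(a-F[:,1]*200).round())
    rw=path_rows(qs); show(rw)
E
python3 - <<'E'
from plan2 import *
snap('wrist','w7');snap('side','s7')
p,R,s=cur(); q0=s['qpos'];print(s['clock'],p,q0.round(2),s['contact_force'],s['opening'])
U=upright(45); t=np.array([588,327,119.5+45])-U@base_t; qB=alls(t,U)[0]
qD=np.array([-.05,.05,2.4,2.3,.5,0.]);qC=np.array([.3,.1,2.2,1.8,.45,2.2])
report(lin([q0,qD,qC,qB],[12,20,8])); print(qB)
E
```

```text
9.55 [500.70301054 -34.88519944 168.22784529] [-0.27  0.16  2.56  2.53  0.53 -1.26] [-0.57539146  0.28801133 -2.30005656] 0.3850204583396845
0 [501. -34. 170.] [572. -25. 199.] [470. -36. 178.] [-0.97 -0.11 -0.2 ] hand [345. -51. 293.]
4 [535.   5. 205.] [605.  -2. 236.] [503.   5. 212.] [-0.97  0.06 -0.23] hand [373. -27. 319.]
8 [562.  49. 244.] [631.  27. 270.] [530.  49. 251.] [-0.96  0.21 -0.18] hand [398.   2. 348.]
12 [582.  96. 284.] [650.  63. 300.] [551.  97. 293.] [-0.94  0.32 -0.06] hand [418.  33. 379.]
16 [587. 145. 290.] [653. 105. 285.] [557. 145. 303.] [-0.91  0.37  0.16] hand [430.  66. 386.]
20 [588. 193. 295.] [648. 152. 270.] [560. 191. 312.] [-0.84  0.37  0.4 ] hand [440. 100. 393.]
24 [585. 241. 300.] [636. 204. 254.] [561. 236. 321.] [-0.71  0.31  0.63] hand [447. 135. 400.]
28 [578. 287. 304.] [615. 258. 243.] [558. 279. 328.] [-0.54  0.2   0.81] hand [452. 171. 407.]
32 [569. 331. 309.] [589. 313. 236.] [554. 320. 335.] [-0.34  0.07  0.94] hand [453. 207. 414.]
36 [583. 335. 274.] [588. 319. 198.] [571. 324. 302.] [-0.16  0.05  0.99] hand [472. 218. 392.]
40
[... 824 characters left out ...]
.011,0.005,-0.002,0.5,4.4,-1.1],[0.011,0.005,-0.001,0.6,4.4,-1.0],[0.011,0.005,0.0,0.7,4.3,-0.9]]
[[0.011,0.005,0.001,0.7,4.3,-0.8],[0.011,0.005,0.002,0.8,4.3,-0.8],[0.01,0.005,0.003,0.8,4.3,-0.7],[0.01,0.005,0.004,0.9,4.3,-0.6],[0.01,0.005,0.004,0.9,4.3,-0.5],[0.009,0.005,0.005,0.9,4.3,-0.4],[0.009,0.005,0.006,1.0,4.3,-0.3],[0.008,0.005,0.007,1.0,4.3,-0.2]]
[[-0.006,0.007,0.001,0.3,3.1,1.1],[-0.006,0.007,0.0,0.2,3.1,1.1],[-0.006,0.007,-0.0,0.1,3.0,1.1],[-0.006,0.007,-0.001,0.0,3.0,1.1],[-0.005,0.007,-0.001,-0.0,3.0,1.1],[-0.005,0.007,-0.001,-0.1,3.0,1.0],[-0.005,0.007,-0.002,-0.2,3.0,1.0],[-0.005,0.008,-0.002,-0.3,3.0,1.0]]
[0.349195   0.22255513 2.12537297 1.65364104 0.33022762 2.76703001]
```

View pics/w7.png

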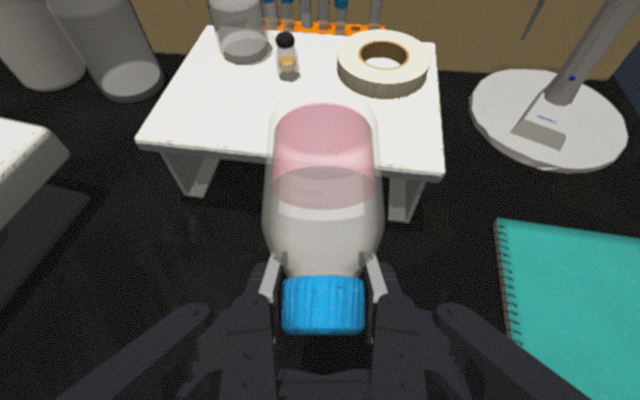

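View pics/s7.png

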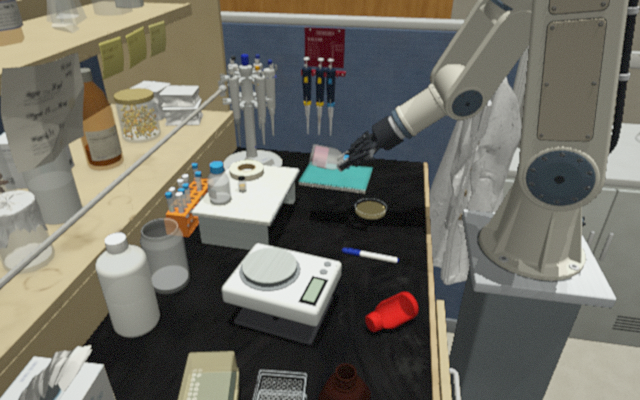

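Call:
send_rows(
  series=[
    [-0.013, 0.003, -0.008, -1.1, 4.1, 0.8],
    [-0.012, 0.002, -0.01, -1.1, 4.1, 0.7],
    [-0.011, 0.002, -0.011, -1.2, 4.1, 0.6],
    [-0.01, 0.002, -0.012, -1.2, 4.1, 0.5],
    [-0.009, 0.002, -0.013, -1.3, 4.1, 0.4],
    [-0.008, 0.002, -0.014, -1.3, 4.1, 0.3],
    [-0.007, 0.002, -0.014, -1.3, 4.1, 0.2],
    [-0.006, 0.002, -0.015, -1.3, 4.1, 0],
  ],
)

```text
clock: 10.35
eef_pos: [559.6, 49.1, 242.5]
tcp_rot: [-2.367, 0.726, 2.429]
contact_force: [-0.6, -0.4, -1.7]
opening: 0.388
```

Call:
send_rows(
  series=[
    [-0.004, 0.002, -0.016, -1.3, 4.1, -0.1],
    [-0.003, 0.002, -0.016, -1.3, 4.1, -0.2],
    [-0.002, 0.002, -0.016, -1.3, 4.1, -0.3],
    [0, 0.002, -0.016, -1.2, 4.1, -0.4],
    [0.007, 0.005, -0.009, -0.6, 4.4, -1.2],
    [0.008, 0.005, -0.009, -0.4, 4.4, -1.2],
    [0.008, 0.005, -0.008, -0.3, 4.4, -1.2],
    [0.009, 0.005, -0.007, -0.2, 4.4, -1.2],
  ],
)

```text
clock: 11.15
eef_pos: [585.8, 145.6, 288.2]
tcp_rot: [-2.628, 0.183, 2.14]
contact_force: [-0.3, -0.9, -2.0]
opening: 0.388
```

Call:
send_rows(
  series=[
    [0.009, 0.005, -0.006, -0.1, 4.4, -1.2],
    [0.01, 0.005, -0.005, 0.1, 4.4, -1.2],
    [0.01, 0.005, -0.004, 0.2, 4.4, -1.2],
    [0.011, 0.005, -0.003, 0.3, 4.4, -1.2],
    [0.011, 0.005, -0.003, 0.4, 4.4, -1.1],
    [0.011, 0.005, -0.002, 0.5, 4.4, -1.1],
    [0.011, 0.005, -0.001, 0.6, 4.4, -1],
    [0.011, 0.005, 0, 0.7, 4.3, -0.9],
  ],
)

```text
clock: 11.95
eef_pos: [585.9, 242.6, 296.6]
tcp_rot: [-2.553, -0.423, 1.959]
contact_force: [0.3, -0.2, -2.7]
opening: 0.392
```

Call:
send_rows(
  series=[
    [0.011, 0.005, 0.001, 0.7, 4.3, -0.8],
    [0.011, 0.005, 0.002, 0.8, 4.3, -0.8],
    [0.01, 0.005, 0.003, 0.8, 4.3, -0.7],
    [0.01, 0.005, 0.004, 0.9, 4.3, -0.6],
    [0.01, 0.005, 0.004, 0.9, 4.3, -0.5],
    [0.009, 0.005, 0.005, 0.9, 4.3, -0.4],
    [0.009, 0.005, 0.006, 1, 4.3, -0.3],
    [0.008, 0.005, 0.007, 1, 4.3, -0.2],
  ],
)

```text
clock: 12.75
eef_pos: [571.6, 335.9, 304.8]
tcp_rot: [-2.114, -0.903, 1.48]
contact_force: [-0.0, -0.0, -2.8]
opening: 0.388
```

Run:
```python
from plan2 import *
p,R,s=cur(); q0=s['qpos'];print(s['clock'],p,q0.round(2),(R@b_t).round(2),(p+R@base_t).round(),s['contact_force'],s['opening'])
U=upright(45); t=np.array([588,327,119.5+45])-U@base_t; qB=alls(t,U)[0]
report(lin([q0,qB],[8])); print(qB)
show(rows(p,R,t,U,8))
```

```text
12.75 [571.59028111 335.89826402 304.75717486] [0.31 0.11 2.19 1.8  0.44 2.22] [-0.33  0.07  0.94] [591. 317. 232.] [-0.0489275  -0.00592118 -2.75929443] 0.38831742492649146
0 [574. 338. 307.] [593. 320. 235.] [558. 327. 334.] [-0.33  0.07  0.94] hand [459. 214. 413.]
4 [585. 339. 273.] [590. 323. 198.] [573. 328. 301.] [-0.16  0.05  0.99] hand [474. 222. 392.]
8 [597. 338. 241.] [588. 327. 164.] [588. 327. 270.] [ 0. -0.  1.] hand [489. 230. 369.]
[[-0.006,0.006,0.0,0.2,3.0,1.1],[-0.006,0.006,0.0,0.2,3.0,1.1],[-0.006,0.006,-0.0,0.1,3.0,1.1],[-0.006,0.006,-0.001,0.0,3.0,1.0],[-0.006,0.006,-0.001,-0.1,3.0,1.0],[-0.006,0.007,-0.001,-0.1,3.0,1.0],[-0.005,0.007,-0.002,-0.2,2.9,1.0],[-0.005,0.007,-0.002,-0.3,2.9,0.9]]
[0.349195   0.22255513 2.12537297 1.65364104 0.33022762 2.76703001]
[[-0.006,0.0063,0.0001,-0.03,2.97,1.05],[-0.0058,0.0064,-0.0002,-0.03,2.97,1.05],[-0.0057,0.0065,-0.0005,-0.03,2.97,1.05],[-0.0056,0.0066,-0.0008,-0.03,2.97,1.05],[-0.0054,0.0067,-0.0011,-0.03,2.97,1.05],[-0.0052,0.0068,-0.0014,-0.03,2.97,1.05],[-0.005,0.0069,-0.0016,-0.03,2.97,1.05],[-0.0048,0.007,-0.0019,-0.03,2.97,1.05]]
```

Call:
send_rows(
  series=[
    [-0.006, 0.0063, 0, 0, 3, 1.05],
    [-0.006, 0.0064, 0, 0, 3, 1.05],
    [-0.0057, 0.0065, -0.0005, 0, 3, 1.05],
    [-0.0056, 0.0066, -0.001, 0, 3, 1.05],
    [-0.0054, 0.0067, -0.001, 0, 3, 1.05],
    [-0.0052, 0.0068, -0.0014, 0, 3, 1.05],
    [-0.005, 0.007, -0.0016, 0, 2.9, 1.05],
    [-0.0048, 0.007, -0.0019, 0, 2.9, 1.05],
  ],
)

```text
clock: 13.55
eef_pos: [597.5, 337.6, 239.6]
tcp_rot: [-1.562, -0.869, 0.778]
contact_force: [0.0, 0.1, -2.7]
opening: 0.393
```

Call:
send_rows(
  series=[
    [0, 0, 0, 0, 0, 0],
    [0, 0, 0, 0, 0, 0],
    [0, 0, 0, 0, 0, 0],
  ],
)

```text
clock: 13.85
eef_pos: [597.4, 337.4, 241.3]
tcp_rot: [-1.567, -0.871, 0.783]
contact_force: [-0.1, -1.2, -1.5]
opening: 0.39
```

Run:
```python
from plan2 import *
p,R,s=cur(); print(s['clock'],p,s['qpos'].round(2),(R@b_t).round(3),(p+R@base_t).round(),s['contact_force'],s['opening'])
for n in ('top','side','wrist'): f=snap(n,n[0]+'8')
c=load('s8')['frame'][130:330,180:420];cv2.imwrite('pics/s8c.png',cv2.resize(c[:,:,::-1],None,fx=3,fy=3,interpolation=cv2.INTER_CUBIC))
c=load('t8')['frame'][120:240,150:340];cv2.imwrite('pics/t8c.png',cv2.resize(c[:,:,::-1],None,fx=4,fy=4,interpolation=cv2.INTER_CUBIC))
```

```text
13.85 [597.44004159 337.35799001 241.31728382] [0.35 0.22 2.12 1.63 0.33 2.79] [-0.001  0.     1.   ] [588. 326. 165.] [-0.06773817 -1.23427666 -1.49138604] 0.3903259804331354
```

View pics/s8c.png

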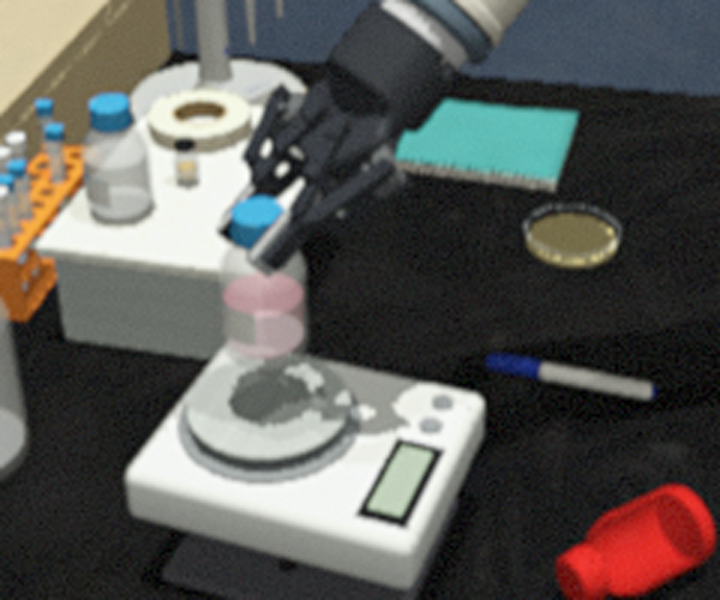

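View pics/w8.png

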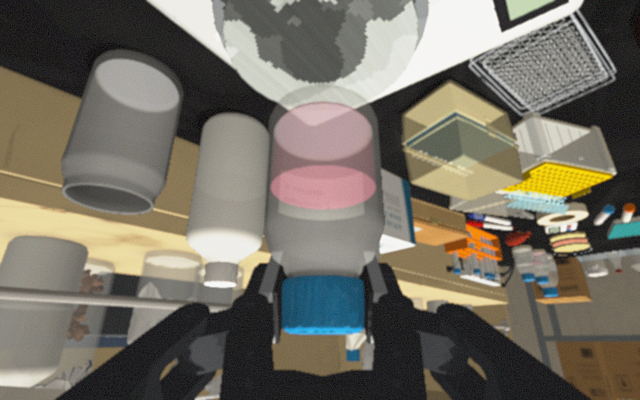

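View pics/t8c.png

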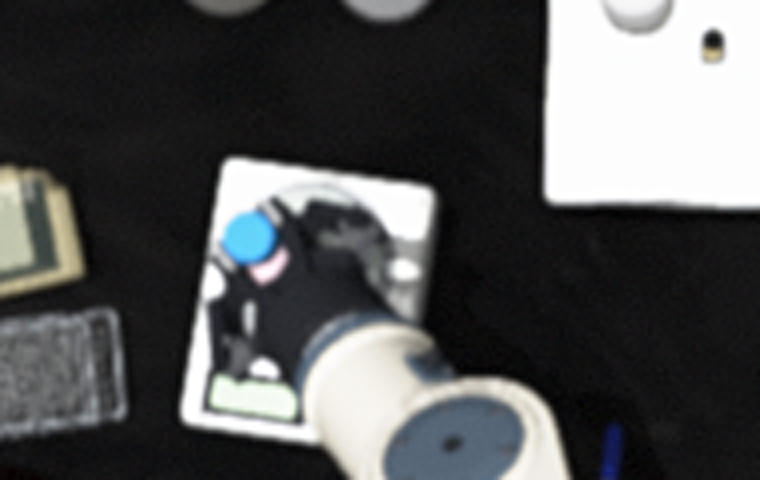

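Run:
```python
from plan2 import *
p,R,s=cur(); print('pred tip',p+R@tip_t,'base',p+R@base_t)
for t in ('t8','s8'):
    f=load(t);P=pts(f);I=cv2.cvtColor(f['frame'],cv2.COLOR_RGB2HSV);m=cv2.inRange(I,(95,110,70),(125,255,255))
    m[(abs(P-[588,327,255])>40).any(2)]=0
    ys,xs=np.where(m); print(t,len(ys),xs.mean(),ys.mean(),'ray z tip',ray(f,xs.mean(),ys.mean(),269 if t=='t8' else 258).round(1),np.median(P[m>0],0).round(1), P[m>0][:,2].max(), proj(f,p+R@tip_t),proj(f,p+R@base_t))
# tilt from side: mask of bottle body row-wise edges (pink liquid)
f=load('s8');I=cv2.cvtColor(f['frame'],cv2.COLOR_RGB2HSV);g=f['frame'].astype(int)
for v in range(222,250,3): print(v,g[v,246:290,0].tolist(),proj(f,p+R@base_t+[0,0,1]*np.array(0)))
```

```text
pred tip [588.32096027 326.28393585 270.78280087] base [588.47697797 326.28975427 165.78291694]
t8 137 212.31386861313868 179.27737226277372 ray z tip [587.4 324.9 269. ] [587.6 324.6 270. ] 274.7131583134161 [211.56149592 178.84151133] [222.23121016 183.55730592]
s8 208 264.00961538461536 202.27403846153845 ray z tip [593.6 316.3 258. ] [588.7 335.4 270.8] 273.3563302643627 [264.94446374 199.45477521] [267.57130972 245.16541424]
222 [123, 126, 126, 128, 132, 133, 136, 154, 153, 157, 161, 165, 174, 183, 191, 196, 201, 206, 206, 209, 210, 204, 187, 178, 184, 194, 195, 190, 187, 176, 168, 153, 135, 122, 107, 83, 46, 24, 24, 14, 22, 16, 25, 32] [267.57130972 245.16541424]
225 [104, 103, 107, 107, 103, 104, 104, 119, 131, 153, 178, 191, 196, 199, 199, 201, 200, 202, 202, 202, 204, 201, 199, 200, 197, 194, 190, 190, 188, 187, 183, 183, 174, 163, 128, 78, 42, 17, 19, 14, 27, 26, 30, 26] [267.57130972 245.16541424]
228 [106, 107, 107, 107, 104, 106, 107, 115, 149, 178, 182, 184, 186, 187, 188, 190, 193, 194, 193, 195, 195, 190, 186, 186, 185, 182, 183, 181, 179, 178, 179, 177, 176, 173, 149
[... 1071 characters left out ...]
, 104, 105, 102, 111, 132, 161, 167, 160, 155, 151, 147, 147, 149, 156, 172, 180, 181, 177, 175, 174, 176, 173, 173, 173, 173, 170, 173, 171, 161, 130, 84, 61, 33, 17, 19, 29, 23, 24, 22] [267.57130972 245.16541424]
246 [108, 108, 104, 108, 101, 104, 119, 154, 187, 196, 194, 189, 191, 189, 193, 191, 192, 193, 192, 193, 194, 194, 193, 191, 190, 185, 179, 177, 176, 170, 158, 139, 107, 86, 77, 64, 35, 19, 23, 16, 16, 25, 18, 29] [267.57130972 245.16541424]
249 [77, 84, 82, 84, 115, 171, 211, 228, 232, 227, 217, 199, 192, 184, 183, 181, 177, 175, 175, 181, 179, 173, 156, 149, 149, 139, 134, 124, 127, 121, 124, 116, 121, 116, 107, 107, 113, 101, 91, 88, 72, 63, 56, 43] [267.57130972 245.16541424]
```

Call:
send_rows(
  series=[
    [-0.0046, 0.0039, 0.001, 0, 0, 0],
    [-0.0046, 0.0039, 0, 0, 0, 0],
    [-0.0046, 0.0039, 0, 0, 0, 0],
    [-0.0046, 0.0039, 0, 0, 0, 0],
    [-0.0038, 0.0032, 0, 0, 0, 0],
    [-0.0031, 0.0026, 0, 0, 0, 0],
    [-0.0023, 0.0019, 0, 0, 0, 0],
    [0, 0, 0, 0, 0, 0],
  ],
)

```text
clock: 14.8
eef_pos: [596.8, 338.0, 205.2]
tcp_rot: [-1.566, -0.871, 0.782]
contact_force: [-0.5, 0.1, -2.6]
opening: 0.391
```

Call:
send_rows(
  series=[
    [0, 0, 0, 0, 0, 0],
    [0, 0, 0, 0, 0, 0],
    [0, 0, 0, 0, 0, 0],
  ],
)

```text
clock: 15.1
eef_pos: [597.0, 338.2, 205.8]
tcp_rot: [-1.566, -0.872, 0.782]
contact_force: [0.2, 0.7, -1.9]
opening: 0.39
```

Run:
```python
from plan2 import *
for i in range(4):
    snap('side','s9')
    p,R,s=cur(); print(s['clock'],p.round(1),(R@b_t).round(3),(p+R@base_t).round(1),s['contact_force'].round(2))
c=load('s9')['frame'][190:310,210:350];cv2.imwrite('pics/s9c.png',cv2.resize(c[:,:,::-1],None,fx=5,fy=5,interpolation=cv2.INTER_CUBIC))
```

```text
15.15 [597.  338.2 205.9] [-0.001 -0.     1.   ] [587.9 327.2 129.7] [-0.18 -0.86 -2.06]
15.2 [597.  338.2 205.8] [-0.001 -0.     1.   ] [587.9 327.2 129.7] [ 0.83 -0.56 -1.88]
15.25 [597.  338.2 205.7] [-0.001 -0.     1.   ] [587.8 327.2 129.6] [ 0.69 -0.38 -2.12]
15.3 [597.  338.1 205.7] [-0.001 -0.     1.   ] [587.8 327.1 129.6] [-0.43  0.01 -0.39]
```

View pics/s9c.png

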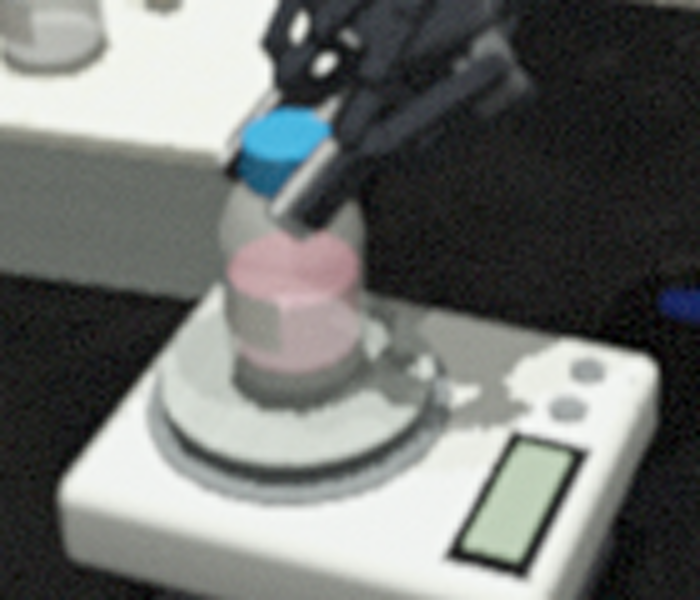

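Call:
send_rows(
  series=[
    [-0.0015, 0.0013, 0, 0, 0, 0],
    [-0.0015, 0.0013, 0, 0, 0, 0],
    [-0.0008, 0.0006, 0, 0, 0, 0],
    [0, 0, 0, 0, 0, 0],
    [0, 0, 0, 0, 0, 0],
  ],
)

```text
clock: 15.8
eef_pos: [596.9, 338.1, 200.5]
tcp_rot: [-1.566, -0.871, 0.782]
contact_force: [0.5, 0.3, -2.0]
opening: 0.393
```

```bash
cat > feel.py <<'E'
from model import *
F=[]
for i in range(6):
    imaging.grab_frame('side'); p,R,s=cur(); F.append(s['contact_force'])
print(s['clock'],p.round(2),'base',(p+R@base_t).round(1),'F',np.mean(F,0).round(2),np.array(F)[:,2].round(1))
E
python3 feel.py
```

```text
16.1 [596.94 338.14 200.67] base [587.8 327.1 124.6] F [ 0.    0.17 -2.25] [-2.3 -1.2 -3.4 -2.3 -1.9 -2.4]
```

Call:
send_rows(
  series=[
    [-0.0008, 0.0006, 0, 0, 0, 0],
    [-0.0008, 0.0006, 0, 0, 0, 0],
    [0, 0, 0, 0, 0, 0],
    [0, 0, 0, 0, 0, 0],
  ],
)

```text
clock: 16.5
eef_pos: [596.8, 338.1, 198.5]
tcp_rot: [-1.566, -0.871, 0.782]
contact_force: [0.2, -0.0, -2.1]
opening: 0.395
```

```bash
python3 feel.py
```

```text
16.8 [596.86 338.05 198.64] base [587.7 327.1 122.5] F [ 0.31 -0.17 -1.95] [-1.5 -2.6 -2.1 -2.3 -1.5 -1.7]
```

Call:
send_rows(
  series=[
    [-0.0008, 0.0006, 0, 0, 0, 0],
    [0, 0, 0, 0, 0, 0],
  ],
)

```text
clock: 17.0
eef_pos: [596.7, 338.0, 197.4]
tcp_rot: [-1.566, -0.871, 0.782]
contact_force: [0.5, -0.5, -1.4]
opening: 0.389
```

```bash
python3 feel.py
```

```text
17.3 [596.78 338.03 197.61] base [587.6 327.  121.5] F [ 0.09 -0.29 -1.78] [-2.9 -1.8 -2.1 -1.7 -0.9 -1.1]
```

Call:
send_rows(
  series=[
    [-0.0008, 0.0006, 0, 0, 0, 0],
    [0, 0, 0, 0, 0, 0],
  ],
)

```text
clock: 17.5
eef_pos: [596.7, 338.0, 196.5]
tcp_rot: [-1.566, -0.871, 0.782]
contact_force: [0.0, 0.0, -1.9]
opening: 0.389
```

```bash
python3 feel.py
```

```text
17.8 [596.72 338.01 196.62] base [587.6 327.  120.5] F [ 0.03  0.21 -2.18] [-2.3 -1.9 -2.  -2.6 -1.8 -2.4]
```

Call:
send_rows(
  series=[
    [-0.0006, 0.0005, 0, 0, 0, 0],
    [0, 0, 0, 0, 0, 0],
  ],
)

```text
clock: 18.0
eef_pos: [596.7, 338.0, 195.7]
tcp_rot: [-1.566, -0.871, 0.782]
contact_force: [-0.1, -1.1, -2.4]
opening: 0.389
```

```bash
python3 feel.py
```

```text
18.3 [596.75 337.99 195.82] base [587.6 327.  119.7] F [ 0.05  0.32 -1.88] [-2.  -2.  -2.1 -1.6 -1.8 -1.7]
```

Call:
send_rows(
  series=[
    [-0.0006, 0.0005, 0, 0, 0, 0],
    [0, 0, 0, 0, 0, 0],
  ],
)

```text
clock: 18.5
eef_pos: [596.7, 338.0, 194.9]
tcp_rot: [-1.566, -0.871, 0.782]
contact_force: [-0.1, -0.7, -2.6]
opening: 0.388
```

```bash
python3 feel.py
```

```text
18.8 [596.77 337.99 195.07] base [587.6 327.  119. ] F [-0.01 -0.18 -1.8 ] [-2.1 -1.8 -1.4 -1.6 -2.1 -1.7]
```

Call:
send_rows(
  series=[
    [-0.0006, 0.0005, 0, 0, 0, 0],
    [0, 0, 0, 0, 0, 0],
  ],
)

```text
clock: 19.0
eef_pos: [596.8, 338.0, 194.3]
tcp_rot: [-1.566, -0.872, 0.782]
contact_force: [0.4, -0.2, -1.3]
opening: 0.388
```

```bash
python3 feel.py
```

```text
19.3 [596.79 338.02 194.33] base [587.7 327.  118.2] F [ 0.21  0.04 -1.82] [-2.1 -1.4 -2.3 -1.3 -1.9 -1.9]
```

Call:
send_rows(
  series=[
    [-0.0006, 0.0005, 0, 0, 0, 0],
    [0, 0, 0, 0, 0, 0],
  ],
)

```text
clock: 19.5
eef_pos: [596.8, 338.1, 193.6]
tcp_rot: [-1.566, -0.872, 0.782]
contact_force: [-0.5, -0.4, 0.6]
opening: 0.39
```

```bash
python3 feel.py
```

```text
19.8 [596.82 338.03 193.63] base [587.7 327.  117.5] F [-0.18  0.06 -0.3 ] [-1.1 -1.3  0.4 -0.7  0.3  0.6]
```

Call:
send_rows(
  series=[
    [-0.0002, 0.0001, 0, 0, 0, 0],
    [0, 0, 0, 0, 0, 0],
    [0, 0, 0, 0, 0, 0],
  ],
  squeeze=20,
)

```text
clock: 20.1
eef_pos: [596.8, 338.0, 193.3]
tcp_rot: [-1.566, -0.872, 0.782]
contact_force: [0.6, -0.7, -0.1]
opening: 0.391
```

Call:
send_rows(
  series=[
    [0, 0, 0, 0, 0, 0],
    [0, 0, 0, 0, 0, 0],
    [0, 0, 0, 0, 0, 0],
    [0, 0, 0, 0, 0, 0],
    [0, 0, 0, 0, 0, 0],
  ],
  gripper=0.6,
)

```text
clock: 20.6
eef_pos: [596.7, 337.9, 193.2]
tcp_rot: [-1.566, -0.871, 0.782]
contact_force: [0.3, -0.1, 0.6]
opening: 0.599
```

```bash
python3 feel.py
python3 - <<'E'
from h import *
snap('side','s10');snap('wrist','w10')
c=load('s10')['frame'][190:310,210:350];cv2.imwrite('pics/s10c.png',cv2.resize(c[:,:,::-1],None,fx=5,fy=5,interpolation=cv2.INTER_CUBIC))
E
```

```text
20.9 [596.68 337.96 193.25] base [587.5 327.  117.2] F [ 0.13  0.06 -0.05] [-0.  -0.8 -0.5  0.7 -0.8  1.1]
```

View pics/s10c.png

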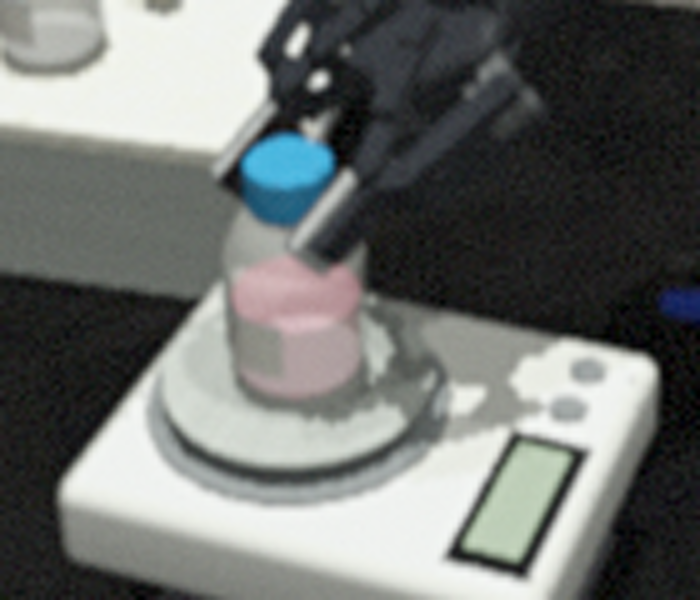

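View pics/w10.png

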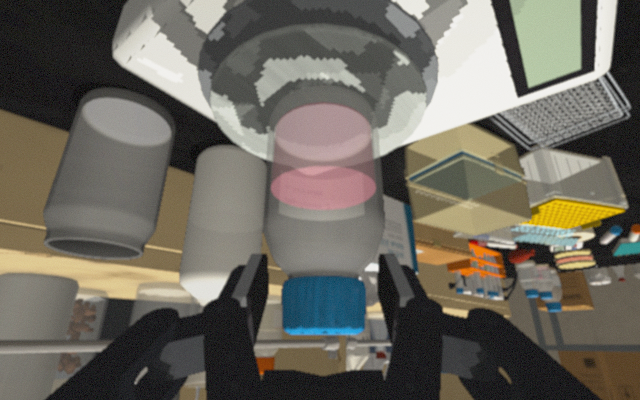

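Call:
send_rows(
  series=[
    [0, 0, 0, 0, 0, 0],
    [0, 0, 0, 0, 0, 0],
    [0, 0, 0, 0, 0, 0],
    [0, 0, 0, 0, 0, 0],
  ],
  gripper=0.95,
)

```text
clock: 21.4
eef_pos: [596.7, 337.9, 193.3]
tcp_rot: [-1.566, -0.871, 0.782]
contact_force: [-0.5, 0.1, -0.0]
opening: 0.954
```

Call:
send_rows(
  series=[
    [0, -0.004, 0, 0, 0, 0],
    [0, -0.008, 0, 0, 0, 0],
    [0, -0.012, 0, 0, 0, 0],
    [0, -0.012, 0, 0, 0, 0],
    [0, -0.012, 0, 0, 0, 0],
    [0, -0.012, 0, 0, 0, 0],
    [0, -0.012, 0, 0, 0, 0],
    [0, -0.012, 0, 0, 0, 0],
  ],
)

```text
clock: 22.2
eef_pos: [550.9, 292.0, 247.7]
tcp_rot: [-1.566, -0.871, 0.782]
contact_force: [0.8, 0.2, -0.5]
opening: 0.95
```

Call:
send_rows(
  series=[
    [0, -0.012, 0, 0, 0, 0],
    [0, -0.012, 0, 0, 0, 0],
    [0, -0.008, 0, 0, 0, 0],
    [0, 0, 0, 0, 0, 0],
    [0, 0, 0, 0, 0, 0],
  ],
)

```text
clock: 22.7
eef_pos: [534.2, 274.9, 268.2]
tcp_rot: [-1.567, -0.872, 0.782]
contact_force: [-0.0, 0.0, 0.2]
opening: 0.95
```

Run:
```python
from h import *
p,R,s=cur();print(s['clock'],p,s['contact_force'])
for n in ('top','side'): snap(n,n[0]+'11')
c=load('s11')['frame'][190:310,210:350];cv2.imwrite('pics/s11c.png',cv2.resize(c[:,:,::-1],None,fx=5,fy=5,interpolation=cv2.INTER_CUBIC))
for t in ('t11','s11'):
    f=load(t);P=pts(f);I=cv2.cvtColor(f['frame'],cv2.COLOR_RGB2HSV);m=cv2.inRange(I,(95,110,70),(125,255,255))
    m[(abs(P-[588,327,210])>45).any(2)]=0
    top=m&((P[...,2]>218)*255).astype(np.uint8); ys,xs=np.where(top); print(t,len(ys),ray(f,xs.mean(),ys.mean(),223).round(1),np.median(P[top>0],0).round(1))
```

```text
22.7 [534.17547489 274.9272196  268.18002279] [-0.04234988  0.03751587  0.17759958]
t11 110 [587.6 325.3 223. ] [588.4 325.2 222.7]
s11 158 [583.8 334.7 223. ] [583.5 334.6 223. ]
```

View pics/s11.png

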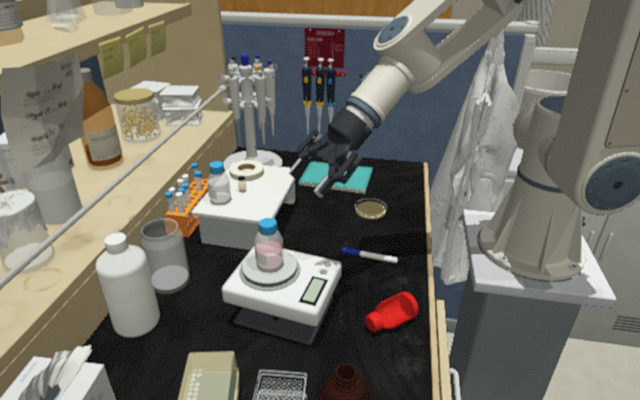

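View pics/t11.png

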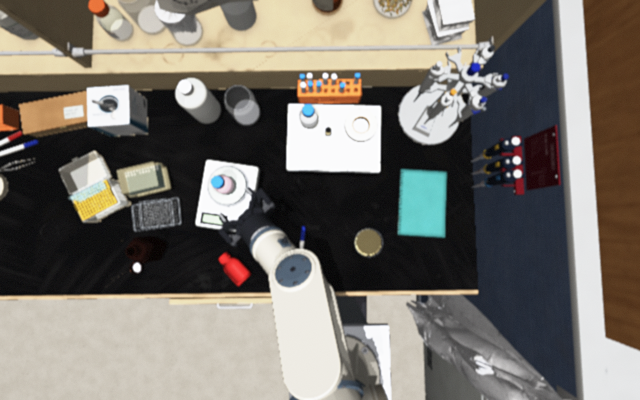

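Both pictures show the bottle upright in the middle of the pan: in the side view its cap is at (267, 228), and in the top view it stands at about (222, 184). The gripper is clear of it and the other things are where they were. I'll hand in the job.

```bash
python3 -c "
from rig import r
print(r.sign_off())"
```

```text
the job is handed in; nothing more can be done
None
```

The bottle now stands upright in the middle of the balance pan, released, and I handed the job in at about 22.7 s of the 54 s allowed.

- **Drawing it out:** I gripped the cap with the hand leaning back about 50 degrees and pulled the bottle straight out from under the riser. I then lifted it and rolled the wrist half a turn to stand it up.
- **Setting it down:** I lowered it in steps of about 0.8 mm until the wrist force showed the pan carrying it. The vertical reading went from about -1.9 N to -0.3 N, then to about 0 after a last small nudge. Only then did I open the fingers and back away.
- **Position:** The top camera puts the cap about 2 mm from the pan centre I measured. The side camera's rough estimate, from the part of the cap it sees, is 8 to 9 mm off; both are within the 25 mm limit.
- **Other checks:** The side picture shows the bottle upright, though I took no separate tilt measurement after letting go. The wrist force reads about zero, and the bystanders look unmoved in both views.
- **Disagreement:** My camera estimate of the pan height was about 1.5 mm too high compared with where the bottle touched (119.5 mm against about 118 mm).

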